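# Stack, tally and cover the clean loaf tins

### The job

Put the clean mini loaf tins away. First click the tally lever back to its zero notch; then stack the tins on the stand one at a time, the first with its end up against the stop, the next about 2 cm further out, the next back in line with the first and so on, so that each rests squarely on the rim below, and click the tally lever on by one notch after each tin, before bringing the next. Finally press the dust cover into the top tin until it is flush with the rim, with the tally showing the number of tins, and do not disturb the butter or the two pastry rings behind the work.

Things in the scene. Friction and masses are not known exactly. Their poses are not given: they have to be found in the camera images.
- tin_1_mid (a point): Centre (17 mm over the underside) of an open mini loaf tin, plain aluminium, loose; three or four alike, None if absent. 58 mm wide (its x), 100 mm long over the end lips (its y), 34 mm high, walls 3.5 mm, about 0.14 kg. z is up; a half turn about z makes no difference. Grip it across its 58 mm width at mid-length. A tin set on another rests with its flat underside on the rim below.
- tin_1: The same tin; origin at the centre of its underside. Its mouth is 51 mm (x) by 83 mm (y); 10 mm below the rim a small ledge at each end carries the cover.
- tin_2_mid (a point): Centre (17 mm over the underside) of an open mini loaf tin, plain aluminium, loose; three or four alike, None if absent. 58 mm wide (its x), 100 mm long over the end lips (its y), 34 mm high, walls 3.5 mm, about 0.14 kg. z is up; a half turn about z makes no difference. Grip it across its 58 mm width at mid-length. A tin set on another rests with its flat underside on the rim below.
- tin_2: The same tin; origin at the centre of its underside. Its mouth is 51 mm (x) by 83 mm (y); 10 mm below the rim a small ledge at each end carries the cover.
- tin_3_mid (a point): Centre (17 mm over the underside) of an open mini loaf tin, plain aluminium, loose; three or four alike, None if absent. 58 mm wide (its x), 100 mm long over the end lips (its y), 34 mm high, walls 3.5 mm, about 0.14 kg. z is up; a half turn about z makes no difference. Grip it across its 58 mm width at mid-length. A tin set on another rests with its flat underside on the rim below.
- tin_3: The same tin; origin at the centre of its underside. Its mouth is 51 mm (x) by 83 mm (y); 10 mm below the rim a small ledge at each end carries the cover.
- tin_4_mid (a point): Centre (17 mm over the underside) of an open mini loaf tin, plain aluminium, loose; three or four alike, None if absent. 58 mm wide (its x), 100 mm long over the end lips (its y), 34 mm high, walls 3.5 mm, about 0.14 kg. z is up; a half turn about z makes no difference. Grip it across its 58 mm width at mid-length. A tin set on another rests with its flat underside on the rim below.
- tin_4: The same tin; origin at the centre of its underside. Its mouth is 51 mm (x) by 83 mm (y); 10 mm below the rim a small ledge at each end carries the cover.
- cover_grip (a point): Middle of the dust cover's black bar handle: 50 mm long (y), 14 mm wide (x), 14 mm high, on a narrower neck; pinch it across its width. The point lies 25 mm above the upper face of the cover's plate and 35 mm above its underside; z is up, a half turn makes no difference. Loose, about 0.14 kg.
- cover_face (a point): Centre of the upper face of the dust cover's plate (same axes). It lies 17 mm above the tin's centre point when the cover is flush with the rim.
- cover: The dust cover: a flat steel plug, 47 mm (x) by 78 mm (y), 10 mm thick, its lower 5 mm only 43 x 74 mm; origin at the centre of its underside. It fits into the mouth of any tin with about 2 mm play all round and stops on the ledges with its upper face flush with the rim.
- stand: Fixed stacking stand: a plate 84 mm (x) by 146 mm (y), 8 mm high, with an end stop (30 mm high, 50 mm wide) on its -y end, inner face at y = -62.5 mm. Origin at the centre of its underside, z up. Tins lie on it lengthwise along its y.
- place_1 (a point): Point on the stand where the centre of the first tin of the stack (counted from below) belongs, 25 mm above the worktop; that tin has its end lip against the stop (1.5 mm gap). Axes as the stand.
- place_2 (a point): Point on the stand where the centre of the second tin of the stack (counted from below) belongs, 59 mm above the worktop, 22 mm further along y from the stop than the first. Axes as the stand.
- place_3 (a point): Point on the stand where the centre of the third tin of the stack (counted from below) belongs, 93 mm above the worktop, straight above the first. Axes as the stand.
- place_4 (a point): Point on the stand where the centre of the fourth tin of the stack (counted from below) belongs, 127 mm above the worktop, straight above the second. Axes as the stand.
- tally_lever (a joint): Angle (rad) of the tally's thumb lever. Notch 0 is at 0.0 (leaning 40 degrees to the counter's -y), then a notch every 0.279 rad (16 degrees) up to notch 5 at 1.396 (40 degrees to +y); it grows as the knob moves to +y (the left). A sprung detent draws it into the nearest notch when let go; about 4 to 5 N at the knob clicks it over. It starts in notch 2 to 5.
- lever_knob (a point): Centre of the black round knob on the thumb lever: a disc 26 mm across and 20 mm thick whose flat faces look along the counter's x, so it can be pinched by them from above, or pushed along y. It moves on an arc of 85 mm radius about lever_axis. End stops lie 0.05 rad beyond the first and last notch.
- lever_axis (a point): Centre of the lever's hinge, 46 mm above the worktop, along the counter's x. The tally counter is a fixed grey housing 44 x 92 mm, 91 mm high with a round back, on a 60 x 110 mm foot; its x points away from the robot, y left, z up. White raised marks on the back show the notches; the zero mark, at the -y end, runs full width.
- butter_stick: Wrapped stick of butter, 33 x 120 mm (x, y), 32 mm high; bystander behind the cover, loose. Origin at the centre of its underside.
- ring: Plain steel pastry ring, 71 mm across, 30 mm high; bystander behind the tins, loose. Origin at the centre of its underside.
- small_ring: Fluted steel pastry ring, 55 mm across, 30 mm high; bystander at the back right, loose. Origin at the centre of its underside.
Mind the look-alikes: they are no part of the job. Leave any blue look-alike of the tin_4 alone.

How it is judged:
By the outcome, as a careful person would: the job done as asked, in the order asked, and still so for the second after the job is handed in, with the robot touching nothing.
Of tin_1, tin_2, tin_3, tin_4 only 3 to 4 are there at a start; the rules pass over those that are not, and their reading is None.
At some moment in a run one of cover may be knocked a few centimetres aside while the robot is not near it.
Once in a run the grip may slacken for a moment while it holds something.
It also fails if it takes over 210 s, if anything falls off the work surface, if the arm or the gripper's body presses on something with over 40 N, if the wrist force passes 120 N, or if a joint passes its speed limit or range.

### The arm

A 6-joint arm with a two-finger parallel gripper is mounted at the origin on a cart in front of the work surface, level with it; the furniture and walls round the work are solid. World frame = base frame: x ahead of the robot, y to its left, z up, the work surface at z = 0. Lengths are in mm, angles in rad, forces in N, time in s.
With the tool pointing down it reaches from about 300 to 875 mm from the base axis. Payload 6.4 kg.
Tool frame: the origin (TCP) lies midway between the tips of the shut fingers; the grasp point (between the pads) lies 19 mm behind it; x points along the fingers, y is the direction in which the jaws open and shut, and the axes are right-handed (so a half turn about x gives the same grasp; the last joint's range is limited). The gripper opens to 88 mm and grips with 3 to 60 N. Pads are 18 mm wide; open, the fingers measure 123 mm over their backs; the gripper's body (75 mm by 187 mm) begins 45 mm behind the grasp point.
Start: joints at [0.942, 0.181, 1.607, -0, 1.354, -0.206], TCP at [235.922, 524.387, 238.714] pointing down, gripper open.
Joint ranges: [-2.99, 2.99], [-0.89, 2.07], [0.3, 2.58], [-1.14, 4.28], [0, 2.63], [-3.12, 3.12]. Speed limits (rad/s): [2.57, 2.57, 3.01, 3.14, 3.14, 3.14].

### API

Orientations are given as a 3x3 rotation matrix whose columns are the frame's x, y, z axes.
In Python, from rig import env gives the robot as it stands.
- The arm moves only by the shell command python3 -m pendant 'ROWS' [FORCE]. ROWS is JSON, a list of rows, each a list of 3 entries, a list of its own where there are three numbers: the opening, from -1 (shut) to 1 (fully open), then the shift along the tool's x, y, z in cm, then the turn, a rotation vector about the tool's x, y, z in rad. In form: [[fingers, [dx, dy, dz], [rx, ry, rz]], ...]. A call has 1 to 8 rows; each row shifts and turns the commanded pose from where the row before left it, along the tool's axes as they then stand; what a row does not reach is not made up. A row lasts 1/8 s, in which the tool goes at most 62.5 mm and 10.7 degrees, less where a joint would pass 70% of its speed; a pose out of reach is approached as far as the arm can. A call is refused whole if a number of a shift passes 6.25 or a number of a turn 0.188, either way. A call with a gripper value outside its range is refused whole. The fingers move at their own pace and stop on an object; FORCE is the grip in N (left out, the last holds). Time passes only in rows, so rows that do not move let the fingers close. It gives the time, the measured TCP pose, the force and the opening at its end, in the units of the state.
- env.read_state(): the state, without advancing time (a new reading comes with each control period).
- env.snapshot(name): name is "scene" or "top" or "wrist"; returns a dict with "image" (480x640x3 uint8, red, green, blue), "vertical_fov" (degrees; the focal length in pixels is half the picture's height over the tangent of half this angle, whatever the lens; pixels are square), "cx", "cy" (the principal point, pixels), "rvec" (rotation vector, rad) and "tvec" (3), from world to camera coordinates, as OpenCV has them. Camera axes: x right, y down, z forward; pixel columns grow to the right and rows downward; lengths in mm; the calibration is good to about 2 mm. A picture is of the moment at which its call begins. There is no depth.
- env.sign_off(): hands the job in, once; it reports no verdict.
The state is a dict: "clock": time; "qpos": joint angles; "qvel": joint speeds; "tau": joint torques, N m; "tool_pos": TCP position; "eef_rot": TCP orientation; "contact_force": force on the tool from outside, world axes, zero at the start; "torque": the same for the moment, N m; "grip_width": finger opening in mm.
Only numpy, scipy, OpenCV 4.12 (cv2) and the standard library are available. Lean on these libraries where they do the work, as an engineer would, in place of code of your own. Each camera call takes 0.05 s, during which the arm holds its last target.

## Working session

There is one attempt and no reset: what is moved stays moved. The work goes in short steps, Python scripts to look and compute and a shell command to move; the robot and the scene stay as the last step left them, time stands still between calls to the robot, and variables do not carry over. Pictures are saved under pics/ and viewed, and the job is handed in when it is done.

```bash
ls; mkdir -p pics; cat > h.py <<'E'
import numpy as np, cv2
from rig import env
def snap(n,fn):
    s=env.snapshot(n); cv2.imwrite('pics/'+fn+'.png',s['image'][:,:,::-1]); np.save('pics/'+fn+'.npy',s,allow_pickle=True); return s
def load(fn): return np.load('pics/'+fn+'.npy',allow_pickle=True).item()
def cam(s):
    f=240/np.tan(np.radians(s['vertical_fov'])/2); R=cv2.Rodrigues(np.array(s['rvec'],float))[0]; t=np.array(s['tvec'],float).reshape(3)
    return f,R,t
def ray(s,u,v,z):
    f,R,t=cam(s); d=R.T@np.array([(u-s['cx'])/f,(v-s['cy'])/f,1]); c=-R.T@t
    return c+d*(z-c[2])/d[2]
def proj(s,p):
    f,R,t=cam(s); q=R@np.array(p,float)+t; return np.array([f*q[0]/q[2]+s['cx'],f*q[1]/q[2]+s['cy']])
E
python3 - <<'E'
from h import *
print({k:np.round(v,3).tolist() for k,v in env.read_state().items()})
for n in ('scene','top','wrist'):
    s=snap(n,n+'0'); f,R,t=cam(s); print(n,s['vertical_fov'],(-R.T@t).round(1),R.round(3).tolist(), s['cx'],s['cy'])
E
```

```text
pics
{'clock': 0.0, 'qpos': [0.942, 0.182, 1.608, -0.0, 1.354, -0.206], 'qvel': [-0.001, 0.0, -0.0, 0.0, -0.001, -0.0], 'tau': [-0.0, -43.388, -34.185, 0.07, 0.039, -0.0], 'tool_pos': [235.593, 523.918, 237.796], 'eef_rot': [[-0.001, 0.41, 0.912], [-0.001, 0.912, -0.41], [-1.0, -0.002, -0.0]], 'contact_force': [-0.436, -0.694, 0.253], 'torque': [-0.063, 0.04, 0.035], 'grip_width': 88.096}
scene 57.623293179108764 [ 135.2 -475.5  715.2] [[0.664, -0.748, 0.012], [-0.546, -0.496, -0.675], [0.511, 0.442, -0.737]] 315.46771341275746 243.7008538848706
top 47.967322072034335 [ 364.7 -109.4 1066. ] [[0.087, -0.996, 0.003], [-0.97, -0.085, -0.229], [0.228, 0.017, -0.973]] 332.70939679637144 235.1161048192259
wrist 64.0570915795853 [166.7 554.9 383.6] [[0.41, 0.912, -0.003], [0.874, -0.392, 0.285], [0.259, -0.119, -0.958]] 319.33879049807047 240.62776681764066
```

View pics/scene0.png

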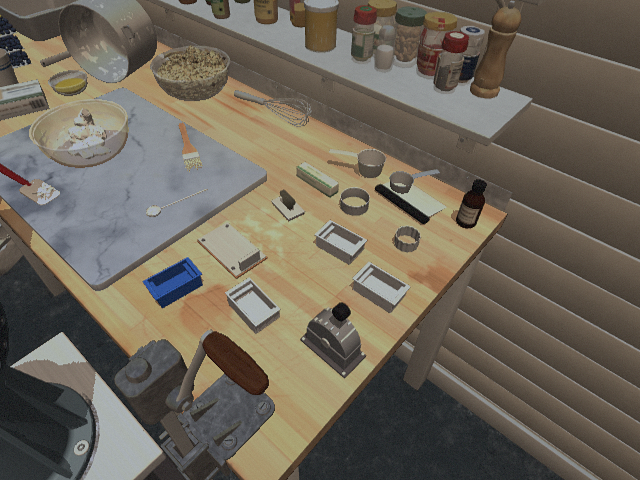

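View pics/top0.png

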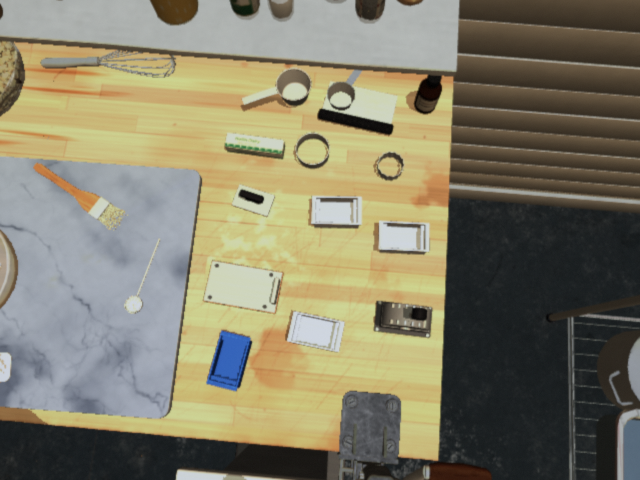

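View pics/wrist0.png

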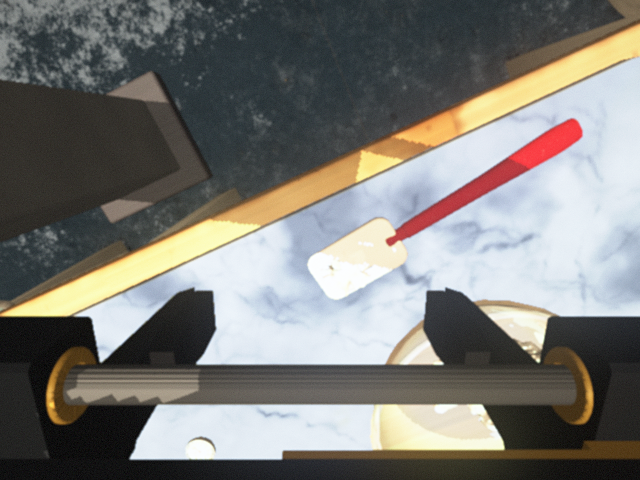

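```bash
python3 - <<'E'
from h import *
s=load('top0'); im=s['image'][:,:,::-1]
c=im[170:400,195:450]; cv2.imwrite('pics/c0.png',cv2.resize(c,None,fx=3.1,fy=2.6*1,interpolation=cv2.INTER_CUBIC)[:600,:800])
h=cv2.resize(im[180:380,190:450],None,fx=3,fy=3,interpolation=cv2.INTER_CUBIC); cv2.imwrite('pics/c0.png',h)
E
```

```text
(no output)
```

View pics/c0.png

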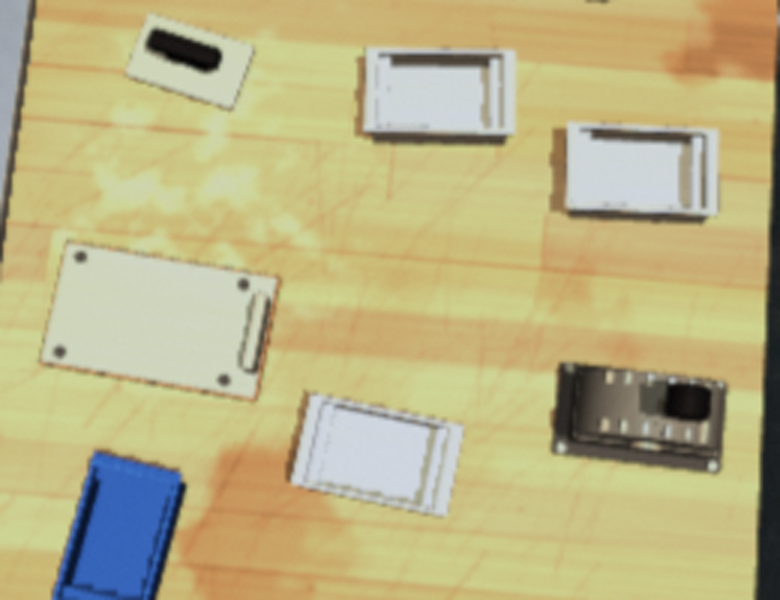

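```bash
cat >> h.py <<'E'
def quad(s,pts,z,off=(0,0),k=1):
    P=np.array([ray(s,u/k+off[0],v/k+off[1],z)[:2] for u,v in pts]); c=P.mean(0)
    e=[np.linalg.norm(P[(i+1)%4]-P[i]) for i in range(4)]
    d=(P[0]+P[3]-P[1]-P[2])/2   # from right to left = +y axis
    yaw=np.arctan2(-d[0],d[1])
    return c,np.array(e),yaw
E
python3 - <<'E'
from h import *
s=load('top0')
for n,z,p in [('A',34,[(366,48),(514,50),(513,135),(365,132)]),('B',34,[(567,124),(718,129),(716,216),(567,210)]),('C',34,[(310,393),(463,425),(445,516),(293,484)]),('stand',8,[(66,240),(280,277),(257,399),(41,362)]),('cover',10,[(149,15),(254,46),(233,108),(126,75)]),('foot',6,[(560,363),(726,381),(719,471),(555,453)]),('blue',34,[(95,453),(184,475),(150,605),(60,590)])]:
    c,e,y=quad(s,p,z,(190,180),3); print(n,c.round(1),e.round(1),y.round(3))
print(ray(s,190+688/3,180+400/3,130).round(1))
s=load('scene0'); print(ray(s,342,312,130).round(1))
E
```

```text
A [657.9 -94.6] [98.6 58.5 97.4 57.8] 0.07
B [ 616.3 -231.2] [99.5 58.6 97.  57.9] 0.05
C [418.2 -76. ] [99.  57.3 97.1 57.5] -0.117
stand [494.3  74.8] [144.7  81.2 143.5  81.8] -0.083
cover [671.   76.4] [75.7 45.7 76.8 45. ] -0.214
foot [ 458.4 -242.6] [108.8  58.2 106.2  58.2] -0.021
blue [358.   77.7] [58.  80.7 56.5 85.1] -0.111
[ 459.3 -254.   130. ]
[ 458.8 -253.8  130. ]
```

```bash
python3 - <<'E'
from h import *
im=load('scene0')['image'][:,:,::-1]
cv2.imwrite('pics/c1.png',cv2.resize(im[180:380,130:430],None,fx=2.66,fy=2.66,interpolation=cv2.INTER_CUBIC))
cv2.imwrite('pics/c2.png',cv2.resize(im[290:380,290:390],None,fx=6,fy=6,interpolation=cv2.INTER_CUBIC))
E
```

```text
(no output)
```

View pics/c1.png

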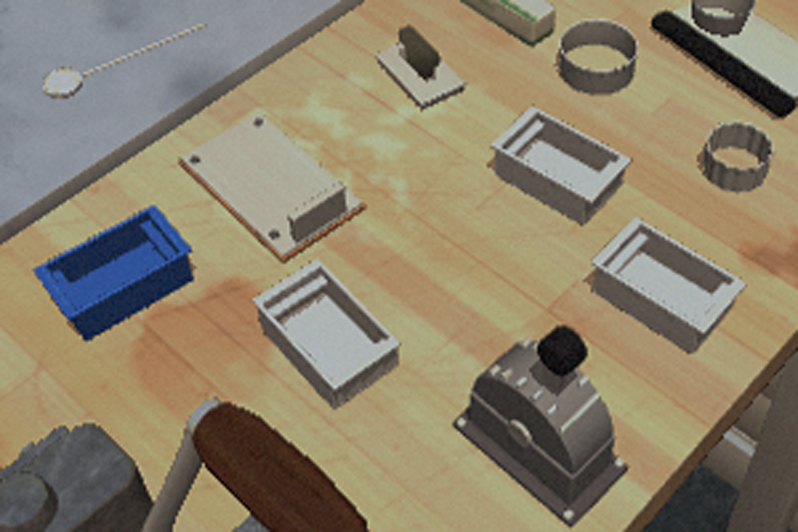

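View pics/c2.png

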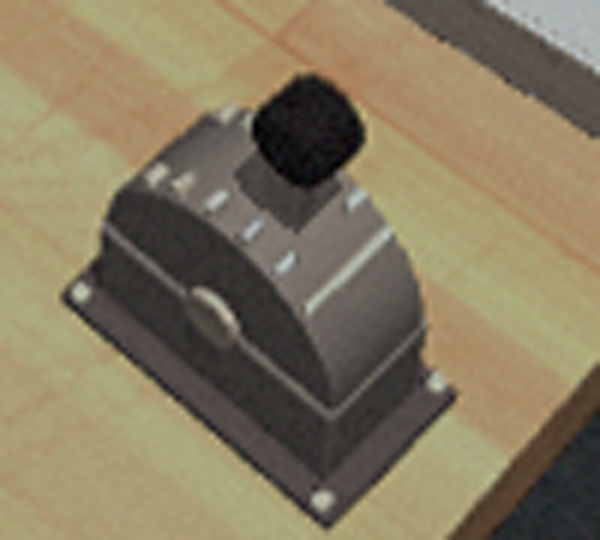

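```bash
cat >> h.py <<'E'
def tri(s1,p1,s2,p2):
    A=[];b=[]
    for s,p in((s1,p1),(s2,p2)):
        f,R,t=cam(s); c=-R.T@t; d=R.T@np.array([(p[0]-s['cx'])/f,(p[1]-s['cy'])/f,1]); d/=np.linalg.norm(d)
        M=np.eye(3)-np.outer(d,d); A.append(M); b.append(M@c)
    x=np.linalg.lstsq(np.vstack(A),np.hstack(b),rcond=None)[0]
    return x
E
python3 - <<'E'
from h import *
a=load('top0');b=load('scene0')
print('handle tip',tri(a,(492,470),b,(262,385)))
print('handle L',tri(a,(425,468),b,(213,338)))
print('box',tri(a,(400,395),b,(180,355)), tri(a,(370,392),b,(160,342)))
for z in (60,100,150): print(ray(a,343,393,z),ray(a,400,393,z))
im=a['image'][:,:,::-1]
cv2.imwrite('pics/c3.png',cv2.resize(im[380:480,300:500],None,fx=4,fy=4))
im=b['image'][:,:,::-1]
cv2.imwrite('pics/c4.png',cv2.resize(im[320:480,90:290],None,fx=3.7,fy=3.7))
E
```

```text
handle tip [ 243.50304585 -324.81837     321.78367545]
handle L [ 242.10611609 -243.42680577  313.16879146]
box [ 274.57725119 -200.02332638  228.90335929] [ 272.70792507 -157.0139213   214.1085952 ]
[ 312.68369356 -135.53838057   60.        ] [ 321.54622652 -237.36325628   60.        ]
[ 314.75269836 -134.49888795  100.        ] [ 323.26285423 -232.27517468  100.        ]
[ 317.33895435 -133.19952217  150.        ] [ 325.40863886 -225.91507269  150.        ]
```

View pics/c3.png

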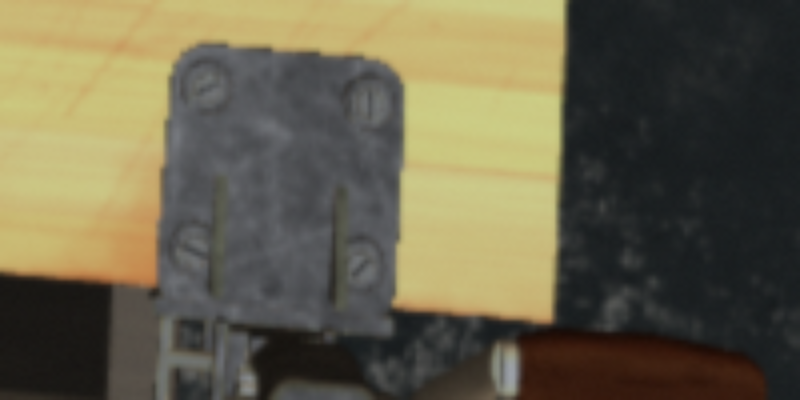

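View pics/c4.png

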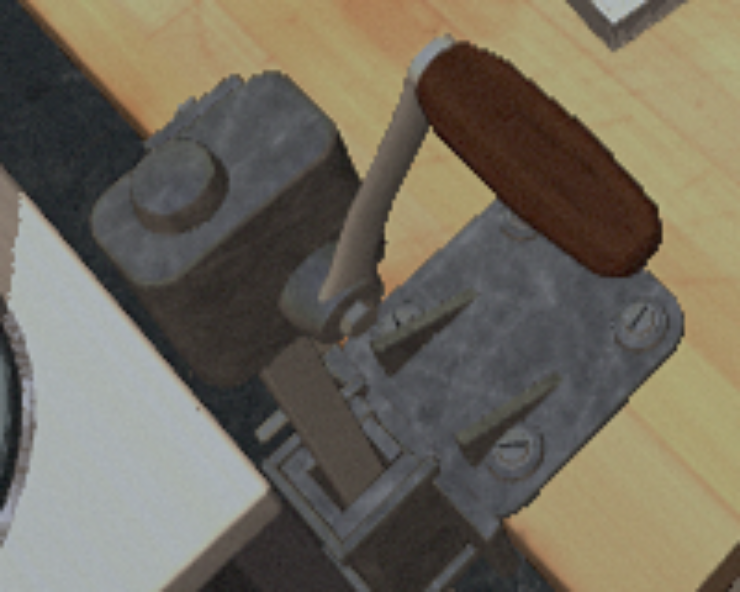

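```bash
python3 -m pendant '[[1,[-1,0,0],[0.167,0,0]],[1,[-1,0,0],[0.167,0,0]],[1,[-1,0,0],[0.167,0,0]],[1,[-1,0,0],[0.167,0,0]],[1,[-1,0,0],[0.167,0,0]],[1,[-1,0,0],[0.167,0,0]],[1,[0,0,0],[0.146,0,0]],[1,[0,0,0],[0,0,0]]]' 20
python3 -m pendant '[[1,[0,2,5],[0,0,0]],[1,[0,2,5],[0,0,0]],[1,[0,2,5],[0,0,0]],[1,[0,2,5],[0,0,0]],[1,[0,2,5],[0,0,0]],[1,[0,2,5],[0,0,0]],[1,[0,2,5],[0,0,0]],[1,[0,2,5],[0,0,0]]]'
```

```text
clock: 1.15
tool_pos: [235.8, 524.3, 298.5]
eef_rot: [[-0.0, 1.0, 0.001], [-0.0, 0.001, -1.0], [-1.0, -0.0, 0.0]]
contact_force: [0.4, 0.2, -0.5]
grip_width: 87.8
clock: 2.15
tool_pos: [396.1, 122.7, 298.7]
eef_rot: [[0.0, 1.0, 0.004], [0.0, 0.004, -1.0], [-1.0, 0.0, -0.0]]
contact_force: [1.3, -0.4, 0.2]
grip_width: 88.4
```

```bash
python3 - <<'E'
from h import *
snap('wrist','w1')
E
python3 -m pendant '[[1,[0,1,5],[0,0,0]],[1,[0,1,5],[0,0,0]],[1,[0,1,5],[0,0,0]],[1,[0,1,5],[0,0,0]],[1,[0,1,5],[0,0,0]],[1,[0,1,5],[0,0,0]],[1,[0,0,2],[0,0,0]],[1,[0,0,0],[0.02,0,0]]]'
python3 - <<'E'
from h import *
snap('wrist','w2')
E
```

```text
clock: 3.2
tool_pos: [455.6, -195.8, 298.2]
eef_rot: [[-0.001, 1.0, -0.021], [0.001, -0.021, -1.0], [-1.0, -0.001, -0.001]]
contact_force: [-0.7, -0.4, 0.5]
grip_width: 88.2
```

View pics/w1.png

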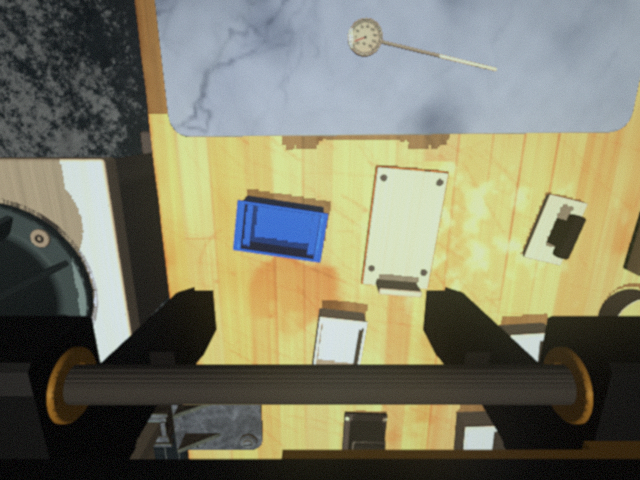

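View pics/w2.png

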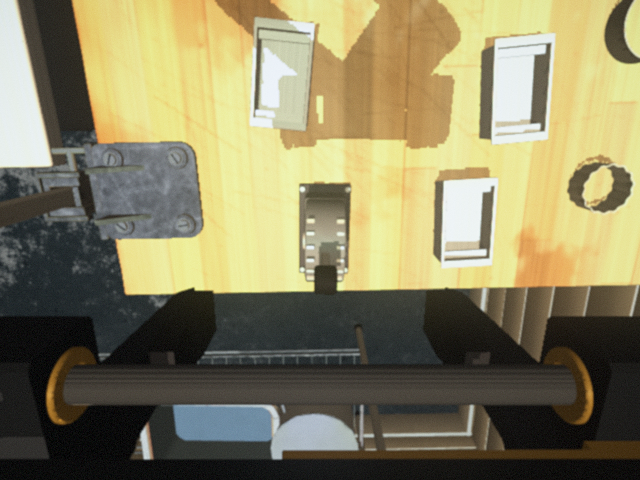

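```bash
python3 - <<'E'
from h import *
for w,o,k,b in (('w1',(220,150),3.8,(150,310,220,460)),('w2',(240,0),2.5,(0,295,240,560))):
    im=load(w)['image'][:,:,::-1]; c=im[b[0]:b[1],b[2]:b[3]]
    cv2.imwrite(f'pics/{w}c.png',cv2.resize(c,None,fx=2 if w=='w2' else 3,fy=2 if w=='w2' else 3,interpolation=cv2.INTER_CUBIC))
for z in (125,130): print(ray(load('w2'),325,278,z))
E
```

```text
[ 457.11588609 -251.93270022  125.        ]
[ 457.09823929 -249.88762034  130.        ]
```

View pics/w2c.png

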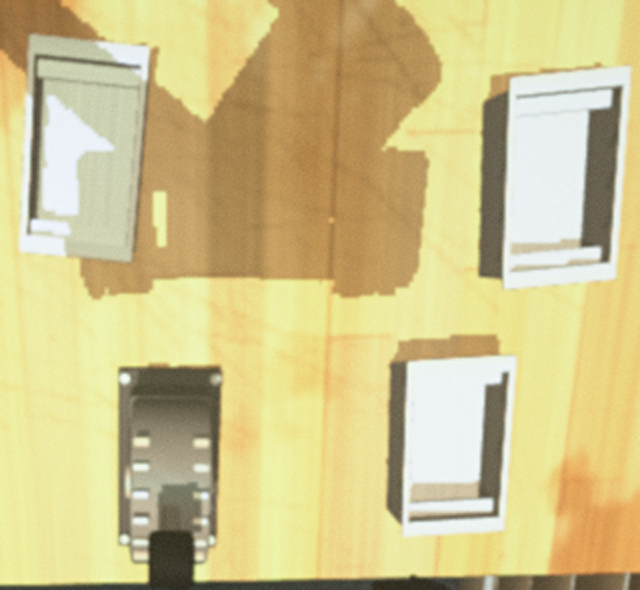

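View pics/w1c.png

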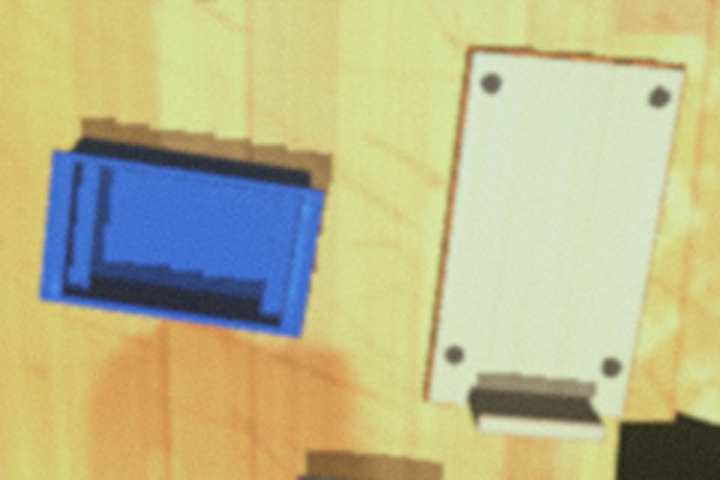

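```bash
python3 - <<'E'
from h import *
s=load('w2')
for n,z,p in [('C',34,[(152,45),(135,262),(20,250),(30,34)]),('A',34,[(632,67),(616,278),(503,290),(511,77)]),('B',34,[(516,356),(504,530),(404,535),(407,360)]),('foot',6,[(221,367),(214,546),(120,546),(119,367)])]:
    c,e,y=quad(s,p,z,(240,0),2); print(n,c.round(1),e.round(1),y.round(3))
s=load('w1')
c,e,y=quad(s,[(685,66),(622,417),(427,401),(470,47)],8,(220,150),3); print(c,e,y)
s=load('w1')
E
```

```text
C [418.6 -73.5] [99.9 59.1 98.7 58.1] -0.116
A [657.8 -92.6] [98.2 57.7 99.9 57.5] 0.07
B [ 616.6 -228.5] [98.5 56.5 99.5 57.6] 0.049
foot [ 457.7 -239.4] [109.3  57.5 109.4  58.2] -0.034
[492.86811892  79.29236867] [143.52777235  80.69710031 143.46315935  81.29044676] -0.07812965499997226
```

```bash
python3 -m pendant '[[1,[0,0.36,5.67],[0,0,0]],[1,[5,0,0],[0,0,0]],[1,[5,0,0],[0,0,0]],[1,[5,0,0],[0,0,0]],[1,[3.4,0,0],[0,0,0]],[1,[0,0,0],[0,0,0]]]' 15
python3 -m pendant '[[-0.5,[0,0,0],[0,0,0]],[-0.5,[0,0,0],[0,0,0]],[-0.5,[0,0,0],[0,0,0]],[-0.5,[0,0,0],[0,0,0]],[-0.9,[0,0,0],[0,0,0]],[-0.9,[0,0,0],[0,0,0]]]' 15
python3 - <<'E'
from h import *
snap('scene','s1'); im=load('s1')['image'][:,:,::-1]
cv2.imwrite('pics/s1c.png',cv2.resize(im[220:400,250:450],None,fx=3,fy=3))
print(env.read_state()['contact_force'],env.read_state()['grip_width'])
E
```

```text
clock: 4.0
tool_pos: [457.0, -249.1, 112.5]
eef_rot: [[-0.004, 1.0, -0.018], [0.004, -0.018, -1.0], [-1.0, -0.004, -0.004]]
contact_force: [-0.1, 0.8, 0.2]
grip_width: 88.1
clock: 4.75
tool_pos: [458.3, -252.4, 114.7]
eef_rot: [[-0.0, 1.0, -0.02], [0.0, -0.02, -1.0], [-1.0, -0.0, -0.0]]
contact_force: [-0.1, -0.5, 0.4]
grip_width: 30.7
[-0.1085133   0.00267783 -0.89029961] 26.032903834361978
```

View pics/s1c.png

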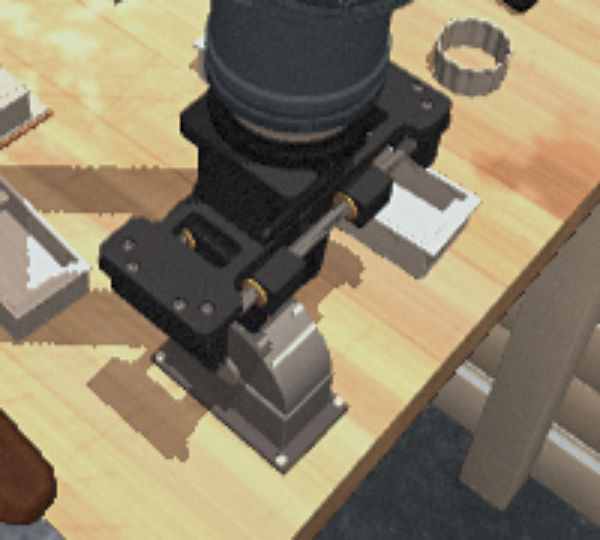

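```bash
python3 -m pendant '[[-0.9,[0,0,0],[0,0,0]],[-0.9,[0,0,0],[0,0,0]],[-0.9,[0,0,0],[0,0,0]]]' 20
python3 -m pendant '[[-0.9,[0.12,0,0.58],[0,0,0]],[-0.9,[0.13,0,0.58],[0,0,0]],[-0.9,[0.2,0,0.56],[0,0,0]],[-0.9,[0.2,0,0.56],[0,0,0]],[-0.9,[0.28,0,0.52],[0,0,0]],[-0.9,[0.28,0,0.52],[0,0,0]],[-0.9,[0.35,0,0.48],[0,0,0]],[-0.9,[0.35,0,0.48],[0,0,0]]]' 20
python3 -m pendant '[[-0.9,[0,0,0],[0,0,0]],[-0.9,[0,0,0],[0,0,0]]]' 20
```

```text
clock: 5.18
tool_pos: [459.1, -252.4, 114.7]
eef_rot: [[0.001, 1.0, -0.02], [-0.0, -0.02, -1.0], [-1.0, 0.001, 0.0]]
contact_force: [3.9, -0.1, -2.7]
grip_width: 19.9
clock: 6.18
tool_pos: [457.6, -295.3, 95.1]
eef_rot: [[0.0, 1.0, -0.02], [0.001, -0.02, -1.0], [-1.0, 0.0, -0.001]]
contact_force: [6.4, 3.5, -0.7]
grip_width: 19.8
clock: 6.42
tool_pos: [457.6, -295.2, 95.1]
eef_rot: [[0.0, 1.0, -0.02], [0.0, -0.02, -1.0], [-1.0, 0.0, -0.0]]
contact_force: [6.0, 1.7, -3.6]
grip_width: 19.7
```

```bash
python3 -m pendant '[[0,[0,0,0],[0,0,0]],[0,[0,0,0],[0,0,0]],[0,[0,0,0],[0,0,0]],[0,[-3,0,0],[0,0,0]],[0,[-5,0,0],[0,0,0]],[0.6,[-5,0,0],[0,0,0]],[0.6,[-5,0,-5],[0,0,0]],[0.6,[0,-1,-5],[0,0,0]]]' 20
python3 - <<'E'
from h import *
snap('wrist','w3');snap('scene','s2'); im=load('s2')['image'][:,:,::-1]
cv2.imwrite('pics/s2c.png',cv2.resize(im[220:400,250:450],None,fx=3,fy=3))
E
```

```text
clock: 7.42
tool_pos: [451.1, -201.7, 274.2]
eef_rot: [[0.006, 1.0, -0.021], [-0.005, -0.021, -1.0], [-1.0, 0.006, 0.005]]
contact_force: [-0.0, -0.3, 0.1]
grip_width: 70.1
```

View pics/s2c.png

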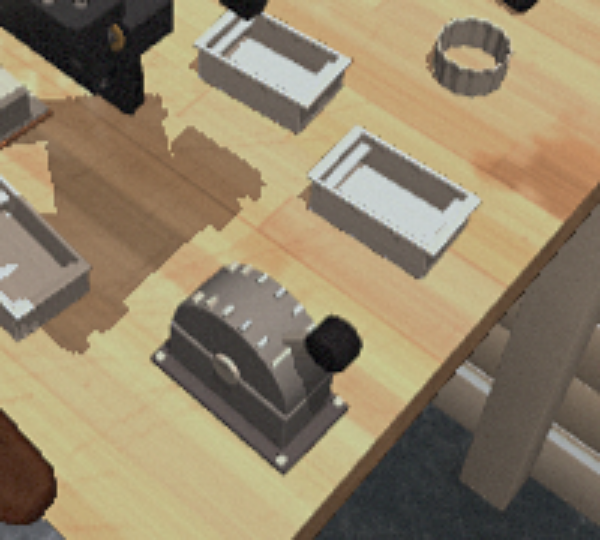

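View pics/w3.png

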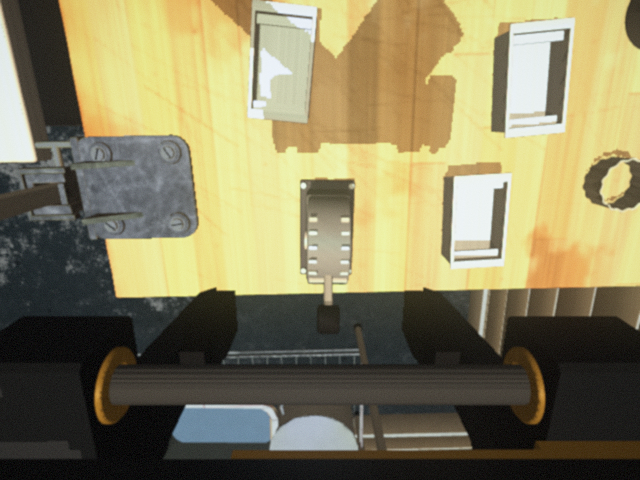

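```bash
python3 - <<'E'
from h import *
s=load('s2')
print(ray(s,361,334.3,111)); 
for a in (-40,-24,-8): print(a,proj(s,(458.5,-241+85*np.sin(np.radians(a)),46+85*np.cos(np.radians(a)))))
E
```

```text
[ 457.02077364 -295.43269369  111.        ]
-40 [361.67998409 333.72826016]
-24 [352.30703403 322.13010763]
-8 [341.39983444 311.69705483]
```

```bash
cat >> h.py <<'E'
def go(x,y,z,yaw):
    st=env.read_state(); p=np.array(st['tool_pos']); R=np.array(st['eef_rot']); y0=np.arctan2(R[1,1],R[0,1])
    d=np.array([x,y,z])-p; c,s=np.cos(yaw),np.sin(yaw)
    print('from',p.round(1),'yaw',round(y0,3),'| rx',round(y0-yaw,3),'then dx %.2f dy %.2f dz %.2f cm'%(-d[2]/10,(c*d[0]+s*d[1])/10,(s*d[0]-c*d[1])/10), 'F',np.round(st['contact_force'],1),'w',round(st['grip_width'],1),'t',round(st['clock'],2))
E
python3 -m pendant '[[0.8,[0,0,0],[0.096,0,0]],[0.8,[0,0,0],[0,0,0]]]' 20
python3 - <<'E'
from h import *
go(418.5,-75,6,-.116)
E
```

```text
clock: 7.78
tool_pos: [449.3, -201.2, 269.6]
eef_rot: [[-0.0, 0.993, -0.115], [-0.0, -0.115, -0.993], [-1.0, -0.0, 0.0]]
contact_force: [-0.1, -0.3, -0.1]
grip_width: 79.3
from [ 449.3 -201.2  269.6] yaw -0.115 | rx 0.001 then dx 26.36 dy -4.52 dz -12.18 cm F [-0.1 -0.3 -0.1] w 79.3 t 7.78
```

```bash
python3 -m pendant '[[0.8,[0,-2,-4],[0,0,0]],[0.8,[3,-1.5,-5],[0,0,0]],[0.8,[5,-1.02,-3.18],[0,0,0]],[0.8,[6,0,0],[0,0,0]],[0.8,[6,0,0],[0,0,0]],[0.8,[4.3,0,0],[0,0,0]],[0.8,[2,0,0],[0,0,0]],[0.8,[0,0,0],[0,0,0]]]' 20
python3 - <<'E'
from h import *
go(418.5,-75,6,-.116)
snap('scene','s3'); im=load('s3')['image'][:,:,::-1]
cv2.imwrite('pics/s3c.png',cv2.resize(im[180:380,130:380],None,fx=3,fy=3))
E
```

```text
clock: 8.78
tool_pos: [417.2, -74.4, 5.2]
eef_rot: [[-0.004, 0.993, -0.115], [0.002, -0.115, -0.993], [-1.0, -0.004, -0.001]]
contact_force: [-0.0, 0.9, -0.9]
grip_width: 79.4
from [417.2 -74.4   5.2] yaw -0.115 | rx 0.001 then dx -0.08 dy 0.14 dz 0.05 cm F [-0.   0.9 -0.9] w 79.4 t 8.78
```

View pics/s3c.png

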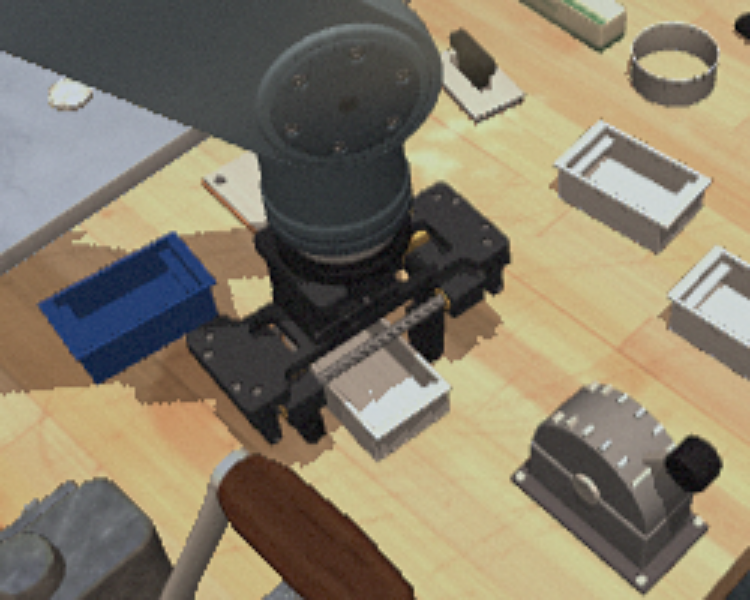

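Straddling tin C cleanly. Close and lift.

```bash
python3 -m pendant '[[0,[0,0,0],[0,0,0]],[0,[0,0,0],[0,0,0]],[0,[0,0,0],[0,0,0]],[0,[0,0,0],[0,0,0]],[0,[0,0,0],[0,0,0]]]' 30
python3 -m pendant '[[0,[-3,0,0],[0,0,0]],[0,[-5,0,0],[0,0,0]],[0,[-4,0,0],[0,0,0]],[0,[0,0,0],[0,0,0]]]' 30
python3 - <<'E'
from h import *
c,s=np.cos(-.08),np.sin(-.08); P=np.array([493.5,77])+np.array([[c,-s],[s,c]])@[0,-11]; print(P)
go(P[0],P[1],14,-.08)
snap('wrist','w4')
E
```

```text
clock: 9.45
tool_pos: [419.5, -75.0, 7.8]
eef_rot: [[0.002, 0.993, -0.115], [-0.001, -0.115, -0.993], [-1.0, 0.002, 0.001]]
contact_force: [-0.9, 0.8, 7.2]
grip_width: 57.6
clock: 9.95
tool_pos: [420.8, -75.5, 129.9]
eef_rot: [[0.007, 0.993, -0.115], [-0.003, -0.115, -0.993], [-1.0, 0.007, 0.002]]
contact_force: [0.3, -0.4, -1.0]
grip_width: 57.5
[492.62093837  66.03518123]
from [420.8 -75.5 129.9] yaw -0.116 | rx -0.036 then dx 11.59 dy 6.03 dz -14.68 cm F [ 0.3 -0.4 -1. ] w 57.5 t 9.95
```

View pics/w4.png

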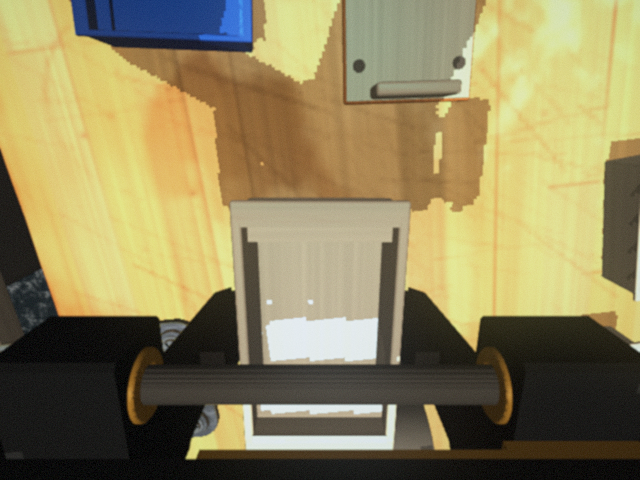

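```bash
cat >> h.py <<'E'
def held(s,pl,pr,zr):
    # +y rim corners px (left,right) ; zr rim height above TCP -> tin centre in tool (world-aligned offsets by yaw)
    st=env.read_state(); p=np.array(st['tool_pos'])
    a=ray(s,*pl,p[2]+zr); b=ray(s,*pr,p[2]+zr); d=(b-a)[:2]; w=np.linalg.norm(d); yaw=np.arctan2(d[1],d[0]); m=(a+b)[:2]/2
    c=m-50*np.array([-np.sin(yaw),np.cos(yaw)])
    R=np.array(st['eef_rot']); ty=np.arctan2(R[1,1],R[0,1]); e=c-p[:2]
    print('width',w.round(1),'tin yaw',yaw.round(3),'tool yaw',ty.round(3),'centre',c.round(1),'off along tin x,y',(e@[np.cos(yaw),np.sin(yaw)]).round(1),(e@[-np.sin(yaw),np.cos(yaw)]).round(1))
E
python3 - <<'E'
from h import *
s=load('w4'); im=s['image'][:,:,::-1]
cv2.imwrite('pics/w4c.png',cv2.resize(im[0:250,210:500],None,fx=2.7,fy=2.4*1.125))
held(s,(232,203),(411,203),26.2)
E
```

```text
width 57.5 tin yaw -0.116 tool yaw -0.116 centre [419.8 -74.9] off along tin x,y 0.4 0.0
```

View pics/w4c.png

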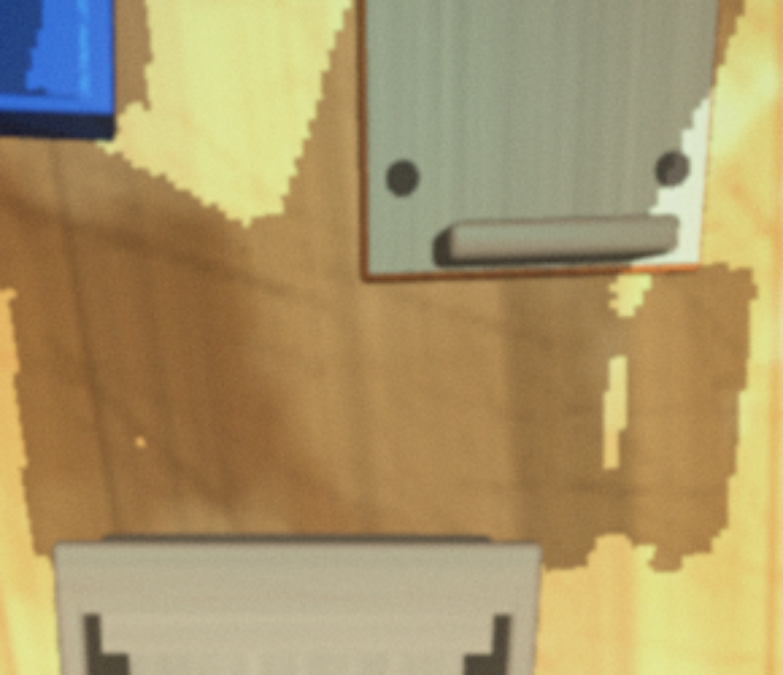

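```bash
python3 - <<'E'
from h import *
s=load('w4')
a=ray(s,210+367/2.7,271/2.7,8);b=ray(s,210+702/2.7,263/2.7,8)
d=(b-a)[:2];print(a,b,np.linalg.norm(d),np.arctan2(d[1],d[0]))
yaw=-.08;v=np.array([-np.sin(yaw),np.cos(yaw)]); m=(a+b)[:2]/2; print('centre',m+73*v)
# screws from w1: symmetric
s=load('w1')
q=[ray(s,220+u/3,150+v/3,8)[:2] for u,v in((491,83),(659,97),(611,367),(454,355))]
print(np.mean(q,0), q)
q=[ray(load('top0'),190+u/3,180+v/3,8)[:2] for u,v in((80,257),(244,285),(224,380),(59,352))]
print(np.mean(q,0), q)
E
```

```text
[447.31362525  11.64577219   8.        ] [528.27257642   4.11250297   8.        ] 81.3086829322609 -0.09278331024789863
centre [493.6268735   80.64566214]
[493.80556565  83.57509967] [array([466.50603596, 140.81663659]), array([530.31499723, 135.81268953]), array([521.1488029 ,  26.38891142]), array([457.25242651,  31.28216112])]
[494.302735   80.8851785] [array([530.57274528, 133.26833046]), array([521.44612688,  22.98737892]), array([458.23798358,  28.90869072]), array([466.95408426, 138.3763139 ])]
```

```bash
python3 - <<'E'
from h import *
go(493,72,60,-.083)
E
python3 -m pendant '[[0,[0,1,-4],[-0.033,0,0]],[0,[0,2,-5],[0,0,0]],[0,[0,2,-4],[0,0,0]],[0,[3,1,-2],[0,0,0]],[0,[4,0,0],[0,0,0]],[0,[0,0,0],[0,0,0]]]' 30
python3 - <<'E'
from h import *
go(493,72,20,-.083)
snap('scene','s4'); im=load('s4')['image'][:,:,::-1]
cv2.imwrite('pics/s4c.png',cv2.resize(im[180:380,130:380],None,fx=3,fy=3))
E
```

```text
from [419.4 -74.9 127.9] yaw -0.116 | rx -0.033 then dx 6.79 dy 6.12 dz -15.25 cm F [-1.  -0.  -2.3] w 57.6 t 10.0
clock: 10.75
tool_pos: [487.4, 70.2, 52.1]
eef_rot: [[-0.011, 0.997, -0.082], [0.001, -0.082, -0.997], [-1.0, -0.011, -0.0]]
contact_force: [-0.8, -0.3, -2.4]
grip_width: 57.6
from [487.4  70.2  52.1] yaw -0.082 | rx 0.001 then dx 3.21 dy 0.54 dz -0.23 cm F [-0.8 -0.3 -2.4] w 57.6 t 10.75
```

View pics/s4c.png

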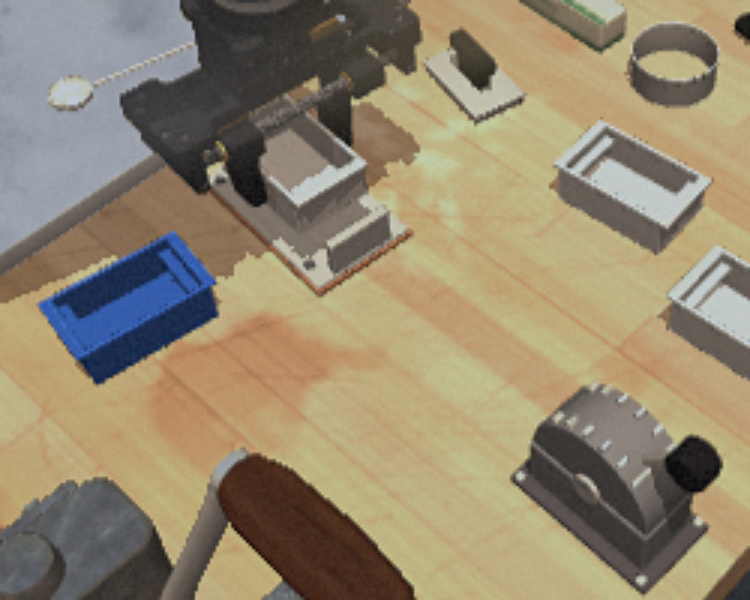

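```bash
python3 -m pendant '[[0,[0,0,0],[0,0,0]],[0,[0,0,0],[0,0,0]]]' 30
python3 - <<'E'
from h import *
go(493,72,18,-.083)
E
```

```text
clock: 11.05
tool_pos: [493.2, 69.1, 58.3]
eef_rot: [[0.003, 0.997, -0.083], [-0.0, -0.083, -0.997], [-1.0, 0.003, 0.0]]
contact_force: [-0.1, -0.1, -2.2]
grip_width: 57.8
from [493.2  69.1  58.3] yaw -0.084 | rx -0.001 then dx 4.03 dy -0.05 dz -0.29 cm F [-0.1 -0.1 -2.2] w 57.8 t 11.05
```

```bash
python3 -m pendant '[[0,[1,0,-0.3],[0,0,0]],[0,[2,0,0],[0,0,0]],[0,[1,0,0],[0,0,0]],[0,[0,0,0],[0,0,0]],[0,[0,0,0],[0,0,0]]]' 30
python3 - <<'E'
from h import *
go(493,72,16,-.083)
E
```

```text
clock: 11.68
tool_pos: [492.5, 72.5, 16.9]
eef_rot: [[0.0, 0.997, -0.083], [-0.0, -0.083, -0.997], [-1.0, 0.0, -0.0]]
contact_force: [0.3, 0.8, -3.1]
grip_width: 57.9
from [492.5  72.5  16.9] yaw -0.083 | rx -0.0 then dx 0.09 dy 0.05 dz 0.04 cm F [ 0.3  0.8 -3.1] w 57.9 t 11.68
```

```bash
python3 -m pendant '[[0,[0,0,0.15],[0,0,0]],[0,[0,0,0.15],[0,0,0]]]'; python3 -m pendant '[[0,[0,0,0.15],[0,0,0]],[0,[0,0,0],[0,0,0]]]'; python3 -m pendant '[[0,[0,0,0.15],[0,0,0]],[0,[0,0,0],[0,0,0]]]'; python3 -m pendant '[[0,[0,0,0.15],[0,0,0]],[0,[0,0,0],[0,0,0]]]'
```

```text
clock: 11.92
tool_pos: [492.3, 69.4, 17.0]
eef_rot: [[0.0, 0.997, -0.083], [-0.0, -0.083, -0.997], [-1.0, 0.0, 0.0]]
contact_force: [-0.7, 0.3, -1.6]
grip_width: 58.0
clock: 12.18
tool_pos: [492.0, 67.8, 16.9]
eef_rot: [[0.0, 0.997, -0.083], [-0.0, -0.083, -0.997], [-1.0, 0.0, 0.0]]
contact_force: [0.0, 0.4, -1.2]
grip_width: 57.6
clock: 12.42
tool_pos: [491.9, 66.4, 16.8]
eef_rot: [[-0.0, 0.997, -0.083], [-0.0, -0.083, -0.997], [-1.0, -0.0, 0.0]]
contact_force: [0.4, -0.5, -1.7]
grip_width: 58.0
clock: 12.68
tool_pos: [491.7, 64.9, 16.8]
eef_rot: [[-0.0, 0.997, -0.083], [-0.0, -0.083, -0.997], [-1.0, -0.0, 0.0]]
contact_force: [-0.9, -0.6, -2.6]
grip_width: 57.8
```

```bash
for i in 1; do :; done; python3 -m pendant '[[0,[0,0,0.1],[0,0,0]],[0,[0,0,0],[0,0,0]]]'; python3 -m pendant '[[0,[0,0,0.1],[0,0,0]],[0,[0,0,0],[0,0,0]]]'; python3 -m pendant '[[0,[0,0,0.1],[0,0,0]],[0,[0,0,0],[0,0,0]]]'
python3 - <<'E'
from h import *
snap('scene','s5'); im=load('s5')['image'][:,:,::-1]
cv2.imwrite('pics/s5c.png',cv2.resize(im[210:290,190:290],None,fx=6,fy=6,interpolation=cv2.INTER_CUBIC))
E
```

```text
clock: 12.92
tool_pos: [491.7, 63.9, 16.8]
eef_rot: [[0.0, 0.997, -0.083], [-0.0, -0.083, -0.997], [-1.0, 0.0, 0.0]]
contact_force: [0.1, 0.1, -1.9]
grip_width: 57.7
clock: 13.18
tool_pos: [491.6, 62.9, 16.8]
eef_rot: [[-0.0, 0.997, -0.083], [-0.0, -0.083, -0.997], [-1.0, -0.0, 0.0]]
contact_force: [0.4, -0.2, -1.6]
grip_width: 57.6
clock: 13.42
tool_pos: [491.5, 61.9, 16.8]
eef_rot: [[-0.0, 0.997, -0.083], [-0.0, -0.083, -0.997], [-1.0, -0.0, 0.0]]
contact_force: [0.1, -0.3, -2.3]
grip_width: 57.7
```

View pics/s5c.png

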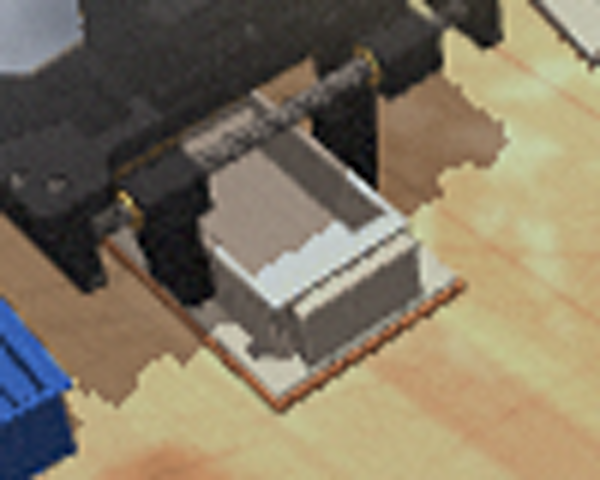

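```bash
python3 - <<'E'
from h import *
s=load('s5')
o=lambda u,v:(190+u/6,210+v/6)
c=np.array([493.8,77.5]);yw=-.083
def loc(p): d=p[:2]-c; return np.array([d@[np.cos(yw),np.sin(yw)],d@[-np.sin(yw),np.cos(yw)]]).round(1)
for n,u,v,zz in [('rimL',277,305,(42,43)),('rimR',410,226,(42,43)),('stopTopL',300,318,(30,38)),('stopTopR',417,255,(30,38)),('stopBotL',302,362,(8,)),('stopBotR',420,290,(8,)),('plateL',280,400,(8,)),('plateR',462,282,(8,)),('stopInL',293,305,(30,38))]:
    for z in zz: print(n,z,loc(ray(s,*o(u,v),z)))
E
```

```text
rimL 42 [-29.2 -64.8]
rimL 43 [-29.6 -65.5]
rimR 42 [ 25.7 -67.2]
rimR 43 [ 25.2 -68. ]
stopTopL 30 [-22.  -65.6]
stopTopL 38 [-25.3 -71.6]
stopTopR 30 [ 25.  -70.4]
stopTopR 38 [ 21.  -76.3]
stopBotL 8 [-24.2 -65.5]
stopBotR 8 [ 26.2 -67.6]
plateL 8 [-39.7 -73.7]
plateR 8 [ 39.4 -74.9]
stopInL 30 [-20.2 -59.3]
stopInL 38 [-23.6 -65.4]
```

```bash
python3 - <<'E'
from h import *
go(492.9,65.3,15.8,-.083)
E
python3 -m pendant '[[0,[0,0.11,-0.35],[0,0,0]],[0,[0.05,0,0],[0,0,0]],[0,[0.05,0,0],[0,0,0]],[0,[0,0,0],[0,0,0]]]'
```

```text
from [491.5  62.   16.8] yaw -0.083 | rx -0.0 then dx 0.10 dy 0.11 dz -0.34 cm F [-0.  -0.1 -1.6] w 58.0 t 13.47
clock: 13.98
tool_pos: [492.8, 65.4, 15.7]
eef_rot: [[-0.0, 0.997, -0.083], [0.0, -0.083, -0.997], [-1.0, -0.0, 0.0]]
contact_force: [0.8, 1.0, -1.6]
grip_width: 57.9
```

```bash
python3 -m pendant '[[0,[0.1,0,0],[0,0,0]],[0,[0,0,0],[0,0,0]]]';python3 -m pendant '[[0,[0.1,0,0],[0,0,0]],[0,[0,0,0],[0,0,0]]]'
```

```text
clock: 14.22
tool_pos: [492.9, 65.4, 15.4]
eef_rot: [[-0.0, 0.997, -0.083], [-0.0, -0.083, -0.997], [-1.0, -0.0, 0.0]]
contact_force: [-2.7, -1.3, 5.9]
grip_width: 57.8
clock: 14.48
tool_pos: [493.0, 65.4, 15.4]
eef_rot: [[-0.001, 0.997, -0.083], [-0.0, -0.083, -0.997], [-1.0, -0.001, 0.0]]
contact_force: [-7.8, 0.5, 18.3]
grip_width: 57.9
```

```bash
python3 -m pendant '[[0.7,[-0.15,0,0],[0,0,0]],[0.7,[0,0,0],[0,0,0]],[0.7,[0,0,0],[0,0,0]],[0.7,[-3,0,0],[0,0,0]],[0.7,[-5,0,0],[0,0,0]],[0.7,[-6,0,0],[0,0,0]],[0.7,[-6,0,0],[0,0,0]],[0.7,[0,0,0],[0,0,0]]]'
python3 - <<'E'
from h import *
snap('wrist','w5'); im=load('w5')['image'][:,:,::-1]
cv2.imwrite('pics/w5c.png',cv2.resize(im[0:350,220:480],None,fx=3,fy=3,interpolation=cv2.INTER_CUBIC)[:600*3])
cv2.imwrite('pics/w5c.png',cv2.resize(im[100:320,220:480],None,fx=2.7,fy=2.7,interpolation=cv2.INTER_CUBIC))
snap('top','t5'); im=load('t5')['image'][:,:,::-1]
E
```

```text
clock: 15.48
tool_pos: [496.2, 65.1, 220.7]
eef_rot: [[0.011, 0.997, -0.083], [-0.001, -0.083, -0.997], [-1.0, 0.011, 0.0]]
contact_force: [0.7, -0.5, -0.6]
grip_width: 74.7
```

View pics/w5.png

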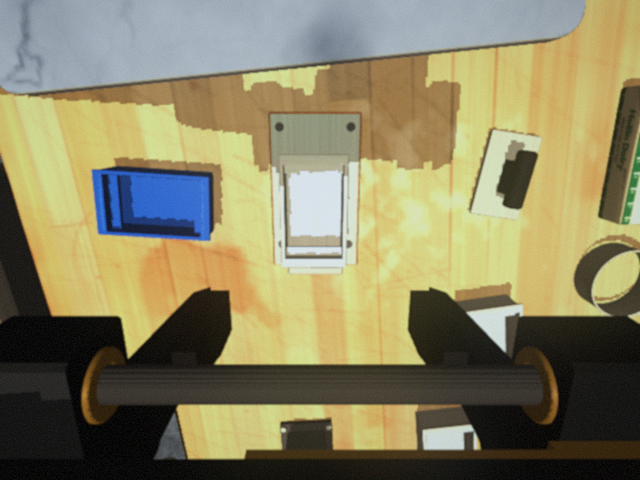

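View pics/w5c.png

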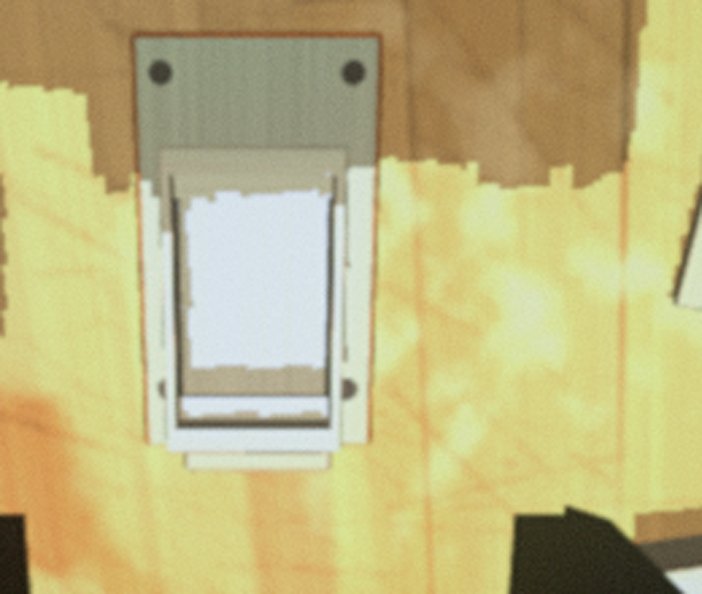

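```bash
python3 - <<'E'
from h import *
s=load('w5'); o=lambda u,v:(220+u/2.7,100+v/2.7)
def q(p,z):
    P=np.array([ray(s,*o(*a),z)[:2] for a in p]); c=P.mean(0); d=(P[0]+P[3]-P[1]-P[2])/2; return c,np.linalg.norm(d),np.arctan2(-d[0],d[1]),P
yw=-.083
c,l,y,P=q([(381,37),(369,443),(148,443),(135,37)],8); print('plate',c,l,y)
t,l2,y2,_=q([(344,150),(340,451),(168,451),(162,150)],42); print('tin',t,l2,y2)
d=t-c; print('tin local x,y',d@[np.cos(yw),np.sin(yw)],d@[-np.sin(yw),np.cos(yw)])
for z in (30,38):
  for p in ((185,468),(330,468),(258,452)):
    e=ray(s,*o(*p),z)[:2]-c; print(z,p,e@[np.cos(yw),np.sin(yw)],e@[-np.sin(yw),np.cos(yw)])
print(env.read_state()['tool_pos'])
E
```

```text
plate [493.90647419  78.53655844] 141.92108695652198 -0.08424382307182478
tin [491.38735497  66.65175241] 98.3968256694335 -0.08353044314781978
tin local x,y -1.525140398586194 -12.052739222657712
30 (185, 468) -25.670777711064492 -72.02515965846393
30 (330, 468) 24.791619476475237 -72.17040640538579
30 (258, 452) -0.26562637401711625 -66.15777663387084
38 (185, 468) -25.047405707108847 -68.85439886473078
38 (330, 468) 24.21479791964047 -68.99619107480746
38 (258, 452) -0.24648842839034435 -63.126565201985024
[492.93787851  65.38604948 215.3667996 ]
```

```bash
python3 -m pendant '[[0,[0,0,5],[-0.063,0,0]],[0,[0,-0.6,5],[0,0,0]],[0,[0,-0.6,6],[0,0,0]],[0,[0,-0.6,6],[0,0,0]],[0,[1,-0.6,6],[0,0,0]],[0,[1,-0.6,5],[0,0,0]],[0,[0,0,3],[0,0,0]],[0,[0,0,0],[0,0,0]]]' 20
python3 -m pendant '[[0,[0,0,0],[0,0,0]]]'
python3 - <<'E'
from h import *
go(459.3,-296,95,-.02)
E
```

```text
clock: 16.58
tool_pos: [451.1, -294.7, 192.5]
eef_rot: [[-0.003, 1.0, -0.023], [0.003, -0.023, -1.0], [-1.0, -0.003, -0.003]]
contact_force: [0.3, -0.1, -0.3]
grip_width: 44.1
clock: 16.7
tool_pos: [451.9, -292.3, 193.6]
eef_rot: [[-0.002, 1.0, -0.02], [0.003, -0.02, -1.0], [-1.0, -0.002, -0.003]]
contact_force: [-0.0, 0.8, -0.1]
grip_width: 43.8
from [ 451.9 -292.3  193.6] yaw -0.02 | rx 0.0 then dx 9.86 dy 0.75 dz 0.35 cm F [-0.   0.8 -0.1] w 43.8 t 16.7
```

```bash
python3 -m pendant '[[0,[0,0.75,0.35],[0,0,0]],[0,[4,0,0],[0,0,0]],[0,[4,0,0],[0,0,0]],[0,[1.8,0,0],[0,0,0]],[-0.9,[0,0,0],[0,0,0]],[-0.9,[0,0,0],[0,0,0]],[-0.9,[0,0,0],[0,0,0]],[-0.9,[0,0,0],[0,0,0]]]' 20
python3 -m pendant '[[-0.9,[0,0,0],[0,0,0]],[-0.9,[0,0,0],[0,0,0]]]' 20
```

```text
clock: 17.7
tool_pos: [458.0, -298.1, 98.5]
eef_rot: [[-0.004, 1.0, -0.02], [-0.001, -0.02, -1.0], [-1.0, -0.004, 0.001]]
contact_force: [-10.7, -1.8, 3.6]
grip_width: 19.8
clock: 17.95
tool_pos: [458.1, -298.1, 98.5]
eef_rot: [[-0.004, 1.0, -0.02], [-0.001, -0.02, -1.0], [-1.0, -0.004, 0.001]]
contact_force: [-10.6, -1.0, 4.3]
grip_width: 19.9
```

```bash
python3 -m pendant '[[-0.9,[-0.35,0,-0.48],[0,0,0]],[-0.9,[-0.35,0,-0.48],[0,0,0]],[-0.9,[-0.28,0,-0.52],[0,0,0]],[-0.9,[-0.28,0,-0.52],[0,0,0]],[-0.9,[0,0,0],[0,0,0]],[-0.9,[0,0,0],[0,0,0]]]' 20
python3 -m pendant '[[0,[0,0,0],[0,0,0]],[0,[0,0,0],[0,0,0]],[0,[0,0,0],[0,0,0]],[0,[-3,0,0],[0,0,0]],[0.4,[-5,0,0],[0,0,0]],[0.7,[-5,0,-5],[0,0,0]],[0.8,[0,5,-3],[0,0,0]],[0.8,[0,0,0],[0,0,0]]]' 20
python3 - <<'E'
from h import *
snap('scene','s6'); im=load('s6')['image'][:,:,::-1]
cv2.imwrite('pics/s6c.png',cv2.resize(im[180:380,150:410],None,fx=3,fy=3))
go(616.5,-230,6,.049)
s=load('s6')
for a in (-40,-24,-8): print(a,proj(s,(458,-241+85*np.sin(np.radians(a)),46+85*np.cos(np.radians(a)))))
snap('wrist','w6')
E
```

```text
clock: 18.7
tool_pos: [458.7, -278.0, 111.3]
eef_rot: [[-0.003, 1.0, -0.02], [-0.001, -0.02, -1.0], [-1.0, -0.003, 0.001]]
contact_force: [-11.9, 1.0, 4.4]
grip_width: 19.5
clock: 19.7
tool_pos: [514.4, -202.3, 235.5]
eef_rot: [[0.003, 1.0, -0.016], [-0.001, -0.016, -1.0], [-1.0, 0.003, 0.001]]
contact_force: [0.2, -0.0, -0.6]
grip_width: 78.8
from [ 512.9 -203.1  234.5] yaw -0.017 | rx -0.066 then dx 22.85 dy 10.22 dz 3.19 cm F [-0.7 -0.4  0.7] w 79.1 t 19.75
-40 [361.48713248 333.93431597]
-24 [352.11060463 322.33197871]
-8 [341.20087713 311.89356593]
```

View pics/s6c.png

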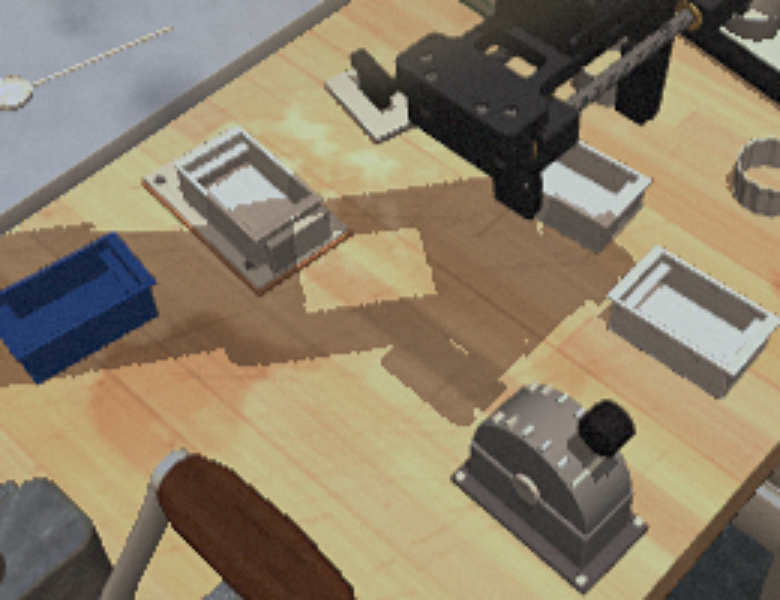

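View pics/w6.png

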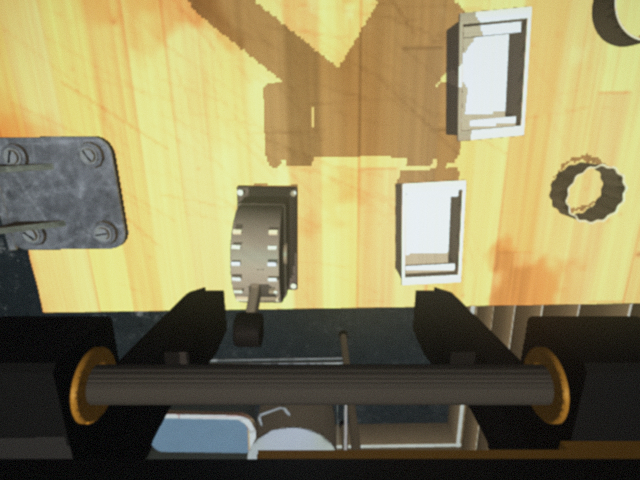

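```bash
python3 - <<'E'
from h import *
s=load('top0'); print('small ring',ray(s,389,166,15),'ring',ray(s,312,150,15),'butter',ray(s,255,145,32))
E
python3 -m pendant '[[0.75,[0,5,1],[-0.066,0,0]],[0.75,[5,5,1.5],[0,0,0]],[0.75,[6,0.2,0.7],[0,0,0]],[0.75,[6,0,0],[0,0,0]],[0.75,[0,0,0],[0,0,0]],[0.75,[0,0,0],[0,0,0]]]' 30
python3 - <<'E'
from h import *
go(616.5,-230,6,.049)
E
```

```text
small ring [ 767.44588186 -194.14813743   15.        ] ring [788.51852816 -32.46225708  15.        ] butter [782.25371571  83.64248438  32.        ]
clock: 20.55
tool_pos: [608.3, -234.4, 72.9]
eef_rot: [[0.002, 0.999, 0.045], [-0.001, 0.045, -0.999], [-1.0, 0.002, 0.001]]
contact_force: [0.6, 0.4, -0.0]
grip_width: 77.1
from [ 608.3 -234.4   72.9] yaw 0.045 | rx -0.004 then dx 6.69 dy 0.84 dz -0.40 cm F [ 0.6  0.4 -0. ] w 77.1 t 20.55
```

```bash
python3 -m pendant '[[0.8,[1,0.84,-0.4],[0,0,0]],[0.8,[3,0,0],[0,0,0]],[0.8,[2.6,0,0],[0,0,0]],[0.8,[0,0,0],[0,0,0]]]' 30
python3 -m pendant '[[0,[0,0,0],[0,0,0]],[0,[0,0,0],[0,0,0]],[0,[0,0,0],[0,0,0]],[0,[0,0,0],[0,0,0]],[0,[0,0,0],[0,0,0]]]' 30
python3 -m pendant '[[0,[-3,0,0],[0,0,0]],[0,[-5,0,0],[0,0,0]],[0,[-4,0,0],[0,0,0]],[0,[0,0,0],[0,0,0]],[0,[0,0,0],[0,0,0]]]' 30
python3 - <<'E'
from h import *
snap('wrist','w7'); go(494.7,87.3,100,-.083)
E
```

```text
clock: 21.05
tool_pos: [615.8, -228.1, 4.5]
eef_rot: [[-0.001, 0.999, 0.046], [0.001, 0.046, -0.999], [-1.0, -0.001, -0.001]]
contact_force: [0.9, 0.1, 0.4]
grip_width: 79.6
clock: 21.68
tool_pos: [617.5, -229.4, 6.9]
eef_rot: [[0.003, 0.999, 0.046], [-0.002, 0.046, -0.999], [-1.0, 0.003, 0.002]]
contact_force: [0.8, 0.2, 7.2]
grip_width: 58.0
clock: 22.3
tool_pos: [615.0, -228.3, 123.5]
eef_rot: [[-0.002, 0.999, 0.046], [0.001, 0.046, -0.999], [-1.0, -0.002, -0.001]]
contact_force: [-0.3, -0.3, -2.5]
grip_width: 57.7
from [ 614.6 -228.   122.6] yaw 0.046 | rx 0.129 then dx 2.26 dy -14.56 dz -30.43 cm F [ 0.1 -0.3 -1.6] w 57.6 t 22.35
```

View pics/w7.png

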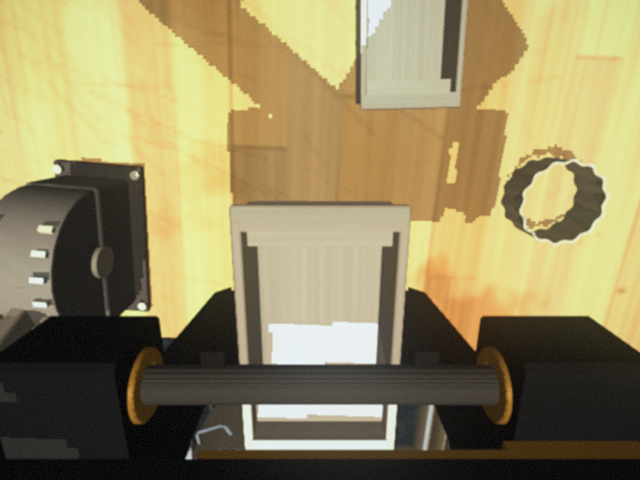

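```bash
python3 - <<'E'
from h import *
held(load('w7'),(231.5,206.5),(410,206.5),27)
E
python3 -m pendant '[[0,[0,-2,-3],[0.129,0,0]],[0,[0,-2,-5],[0,0,0]],[0,[0,-2,-5],[0,0,0]],[0,[0,-2,-5],[0,0,0]],[0,[0,-2,-5],[0,0,0]],[0,[0,-2.3,-4],[0,0,0]],[0,[0,-2,-3],[0,0,0]],[0,[0,0,0],[0,0,0]]]' 30
python3 -m pendant '[[0,[0,0,0],[0,0,0]],[0,[0,0,0],[0,0,0]]]'
python3 - <<'E'
from h import *
go(494.7,87.3,60,-.083)
E
```

```text
width 56.6 tin yaw 0.047 tool yaw 0.046 centre [ 613.9 -228.4] off along tin x,y -0.7 -0.4
clock: 23.35
tool_pos: [491.5, 81.6, 122.7]
eef_rot: [[-0.005, 0.997, -0.08], [0.001, -0.08, -0.997], [-1.0, -0.005, -0.0]]
contact_force: [-0.8, -0.1, -1.0]
grip_width: 57.3
clock: 23.6
tool_pos: [494.7, 78.7, 124.4]
eef_rot: [[-0.001, 0.996, -0.084], [-0.0, -0.084, -0.996], [-1.0, -0.001, 0.0]]
contact_force: [-0.1, 0.4, -1.9]
grip_width: 57.8
from [494.7  78.7 124.4] yaw -0.084 | rx -0.001 then dx 6.44 dy -0.07 dz -0.86 cm F [-0.1  0.4 -1.9] w 57.8 t 23.6
```

```bash
python3 -m pendant '[[0,[0,0,-0.86],[0,0,0]],[0,[4,0,0],[0,0,0]],[0,[2.7,0,0],[0,0,0]],[0,[0,0,0],[0,0,0]],[0,[0,0,0],[0,0,0]]]' 30
python3 - <<'E'
from h import *
go(494.7,87.3,49,-.083)
E
```

```text
clock: 24.22
tool_pos: [496.0, 88.1, 58.8]
eef_rot: [[0.001, 0.997, -0.083], [-0.0, -0.083, -0.997], [-1.0, 0.001, -0.0]]
contact_force: [0.3, 0.3, -1.6]
grip_width: 57.7
from [496.   88.1  58.8] yaw -0.083 | rx -0.0 then dx 0.98 dy -0.12 dz 0.09 cm F [ 0.3  0.3 -1.6] w 57.7 t 24.23
```

```bash
python3 -m pendant '[[0,[0.4,-0.12,0.08],[0,0,0]],[0,[0.35,0,0],[0,0,0]],[0,[0,0,0],[0,0,0]],[0,[0,0,0],[0,0,0]]]' 30
python3 -m pendant '[[0,[0.1,0,0],[0,0,0]],[0,[0,0,0],[0,0,0]]]';python3 -m pendant '[[0,[0.1,0,0],[0,0,0]],[0,[0,0,0],[0,0,0]]]';python3 -m pendant '[[0,[0.1,0,0],[0,0,0]],[0,[0,0,0],[0,0,0]]]'
```

```text
clock: 24.72
tool_pos: [494.0, 87.5, 50.5]
eef_rot: [[0.0, 0.997, -0.083], [-0.0, -0.083, -0.997], [-1.0, 0.0, -0.0]]
contact_force: [0.2, -0.7, -1.0]
grip_width: 58.0
clock: 24.98
tool_pos: [493.8, 87.4, 49.3]
eef_rot: [[-0.0, 0.997, -0.083], [-0.0, -0.083, -0.997], [-1.0, -0.0, 0.0]]
contact_force: [-0.5, 0.2, -1.9]
grip_width: 57.7
clock: 25.22
tool_pos: [494.0, 87.5, 48.9]
eef_rot: [[0.0, 0.997, -0.083], [-0.0, -0.083, -0.997], [-1.0, 0.0, 0.0]]
contact_force: [-2.8, 0.4, 4.7]
grip_width: 58.0
clock: 25.48
tool_pos: [494.1, 87.5, 48.9]
eef_rot: [[0.0, 0.997, -0.083], [-0.0, -0.083, -0.997], [-1.0, 0.0, 0.0]]
contact_force: [-7.6, -0.1, 15.4]
grip_width: 58.0
```

```bash
python3 -m pendant '[[0,[-0.4,0.13,0],[0,0,0]],[0,[0,0,0],[0,0,0]],[0,[0.2,0,0],[0,0,0]],[0,[0,0,0],[0,0,0]]]' 30
python3 -m pendant '[[0,[0.1,0,0],[0,0,0]],[0,[0,0,0],[0,0,0]]]'
python3 -m pendant '[[0,[0.05,0,0],[0,0,0]],[0,[0,0,0],[0,0,0]]]'
```

```text
clock: 25.98
tool_pos: [495.0, 87.3, 49.0]
eef_rot: [[-0.0, 0.997, -0.083], [0.0, -0.083, -0.997], [-1.0, -0.0, 0.0]]
contact_force: [-0.4, -0.6, -1.5]
grip_width: 57.5
clock: 26.22
tool_pos: [495.1, 87.4, 48.9]
eef_rot: [[-0.0, 0.997, -0.083], [-0.0, -0.083, -0.997], [-1.0, -0.0, 0.0]]
contact_force: [-3.1, 0.1, 7.4]
grip_width: 57.7
clock: 26.48
tool_pos: [495.1, 87.4, 48.9]
eef_rot: [[-0.0, 0.997, -0.083], [-0.0, -0.083, -0.997], [-1.0, -0.0, 0.0]]
contact_force: [-5.2, 0.0, 12.0]
grip_width: 57.6
```

Release, rise and look.

```bash
python3 -m pendant '[[0.7,[-0.1,0,0],[0,0,0]],[0.7,[0,0,0],[0,0,0]],[0.7,[0,0,0],[0,0,0]],[0.7,[-3,0,0],[0,0,0]],[0.7,[-5,0,0],[0,0,0]],[0.7,[-6,0,0],[0,0,0]],[0.7,[-4,0,0],[0,0,0]],[0.7,[0,0,0],[0,0,0]]]'
python3 - <<'E'
from h import *
snap('wrist','w8'); im=load('w8')['image'][:,:,::-1]
cv2.imwrite('pics/w8c.png',cv2.resize(im[60:300,210:430],None,fx=2.5,fy=2.5,interpolation=cv2.INTER_CUBIC))
E
```

```text
clock: 27.48
tool_pos: [497.4, 87.3, 232.7]
eef_rot: [[0.008, 0.997, -0.083], [-0.0, -0.083, -0.997], [-1.0, 0.008, -0.0]]
contact_force: [-0.3, 0.1, 0.3]
grip_width: 75.0
```

View pics/w8c.png

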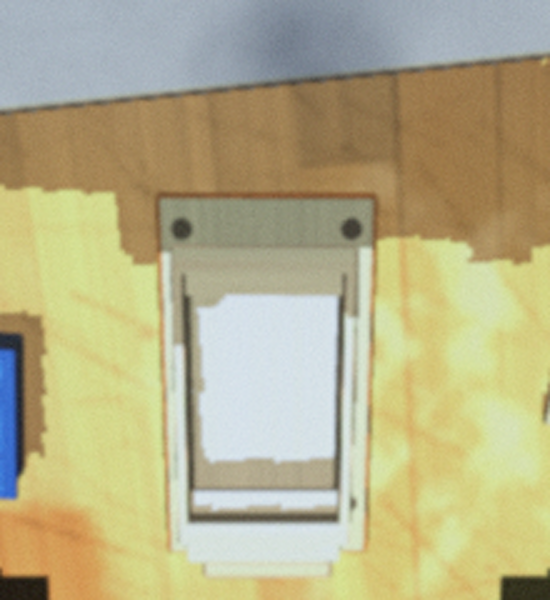

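```bash
python3 -m pendant '[[0,[0,0,0],[-0.063,0,0]]]' 20
python3 - <<'E'
from h import *
go(458.3,-276,107,-.02)
E
```

```text
clock: 27.65
tool_pos: [494.2, 87.4, 227.2]
eef_rot: [[-0.003, 1.0, -0.019], [0.0, -0.019, -1.0], [-1.0, -0.003, -0.0]]
contact_force: [-0.6, 0.0, -0.2]
grip_width: 66.6
from [494.2  87.4 227.2] yaw -0.019 | rx 0.001 then dx 12.02 dy -2.87 dz 36.40 cm F [-0.6  0.  -0.2] w 66.6 t 27.65
```

```bash
python3 -m pendant '[[0,[0,0,5],[0,0,0]],[0,[0,-0.5,6],[0,0,0]],[0,[0,-0.5,6],[0,0,0]],[0,[0,-0.5,6],[0,0,0]],[0,[1,-0.5,6],[0,0,0]],[0,[1,-0.5,5],[0,0,0]],[0,[0,-0.37,2.4],[0,0,0]],[0,[0,0,0],[0,0,0]]]' 20
python3 -m pendant '[[0,[0,0,0],[0,0,0]],[0,[0,0,0],[0,0,0]]]'
python3 - <<'E'
from h import *
go(458.3,-276,107,-.02)
E
```

```text
clock: 28.65
tool_pos: [457.8, -276.8, 206.4]
eef_rot: [[-0.003, 1.0, -0.023], [0.003, -0.023, -1.0], [-1.0, -0.003, -0.003]]
contact_force: [-0.3, 0.0, -0.2]
grip_width: 43.9
clock: 28.9
tool_pos: [459.3, -274.7, 208.5]
eef_rot: [[-0.0, 1.0, -0.019], [0.001, -0.019, -1.0], [-1.0, -0.0, -0.001]]
contact_force: [-0.5, -0.2, 0.2]
grip_width: 43.7
from [ 459.3 -274.7  208.5] yaw -0.019 | rx 0.001 then dx 10.15 dy -0.10 dz 0.13 cm F [-0.5 -0.2  0.2] w 43.7 t 28.9
```

```bash
python3 -m pendant '[[0,[2,-0.1,0.13],[0,0,0]],[0,[4,0,0],[0,0,0]],[0,[4.1,0,0],[0,0,0]],[0,[0,0,0],[0,0,0]],[-0.9,[0,0,0],[0,0,0]],[-0.9,[0,0,0],[0,0,0]],[-0.9,[0,0,0],[0,0,0]],[-0.9,[0,0,0],[0,0,0]]]' 20
python3 -m pendant '[[-0.9,[0,0,0],[0,0,0]],[-0.9,[0,0,0],[0,0,0]],[-0.9,[-0.2,0,-0.56],[0,0,0]],[-0.9,[-0.2,0,-0.56],[0,0,0]],[-0.9,[-0.13,0,-0.58],[0,0,0]],[-0.9,[-0.12,0,-0.58],[0,0,0]],[-0.9,[0,0,0],[0,0,0]],[-0.9,[0,0,0],[0,0,0]]]' 20
python3 -m pendant '[[0,[0,0,0],[0,0,0]],[0,[0,0,0],[0,0,0]],[0,[0,0,0],[0,0,0]],[0,[-3,0,0],[0,0,0]],[0.4,[-5,0,0],[0,0,0]],[0.7,[-4,0,-5],[0,0,0]],[0.8,[0,5,-4],[0,0,0]],[0.8,[0,0,0],[0,0,0]]]' 20
python3 - <<'E'
from h import *
snap('scene','s7'); im=load('s7')['image'][:,:,::-1]
cv2.imwrite('pics/s7c.png',cv2.resize(im[180:380,150:410],None,fx=3,fy=3))
go(658,-93.7,100,.07)
E
```

```text
clock: 29.9
tool_pos: [458.5, -278.3, 109.6]
eef_rot: [[0.001, 1.0, -0.02], [-0.002, -0.02, -1.0], [-1.0, 0.001, 0.002]]
contact_force: [-3.8, 0.0, 6.5]
grip_width: 19.6
clock: 30.9
tool_pos: [459.2, -255.5, 116.4]
eef_rot: [[0.002, 1.0, -0.02], [-0.002, -0.02, -1.0], [-1.0, 0.002, 0.002]]
contact_force: [-2.5, -0.1, 8.6]
grip_width: 20.1
clock: 31.9
tool_pos: [511.4, -165.1, 234.4]
eef_rot: [[0.002, 1.0, -0.015], [-0.0, -0.015, -1.0], [-1.0, 0.002, 0.0]]
contact_force: [-0.9, 0.1, -1.3]
grip_width: 78.9
from [ 509.9 -166.2  233.5] yaw -0.017 | rx -0.087 then dx 13.35 dy 15.28 dz -6.20 cm F [-0.3 -0.4  0.2] w 79.4 t 31.95
```

View pics/s7c.png

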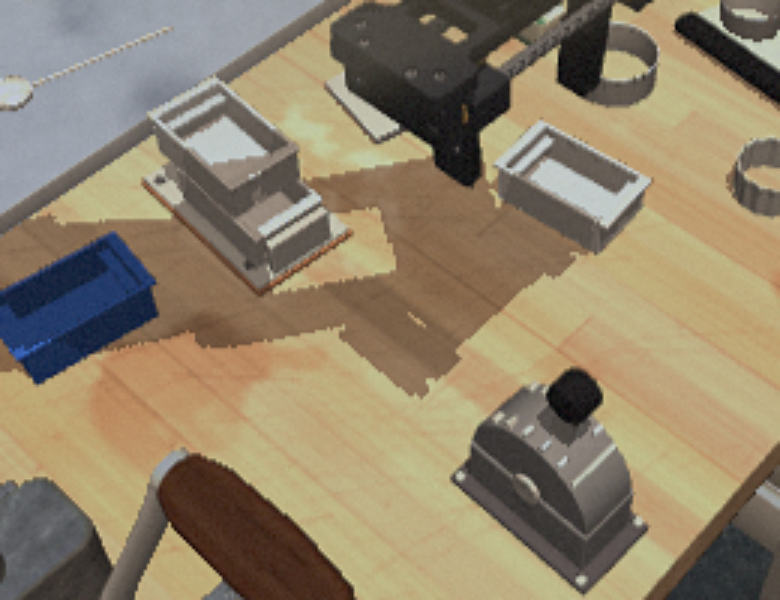

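```bash
python3 -m pendant '[[0.8,[0,4,-1.5],[-0.087,0,0]],[0.8,[3,4,-1.5],[0,0,0]],[0.8,[4,4,-1.5],[0,0,0]],[0.8,[4,3.2,-1.5],[0,0,0]],[0.8,[2,0,0],[0,0,0]],[0.8,[0,0,0],[0,0,0]],[0.8,[0,0,0],[0,0,0]]]' 30
python3 - <<'E'
from h import *
go(658,-93.7,6,.07)
snap('wrist','w9')
E
```

```text
clock: 32.83
tool_pos: [658.2, -102.5, 105.0]
eef_rot: [[0.002, 0.998, 0.066], [-0.001, 0.066, -0.998], [-1.0, 0.002, 0.001]]
contact_force: [0.7, 0.5, 0.6]
grip_width: 79.3
from [ 658.2 -102.5  105. ] yaw 0.066 | rx -0.004 then dx 9.90 dy 0.04 dz -0.88 cm F [0.7 0.5 0.6] w 79.3 t 32.83
```

View pics/w9.png

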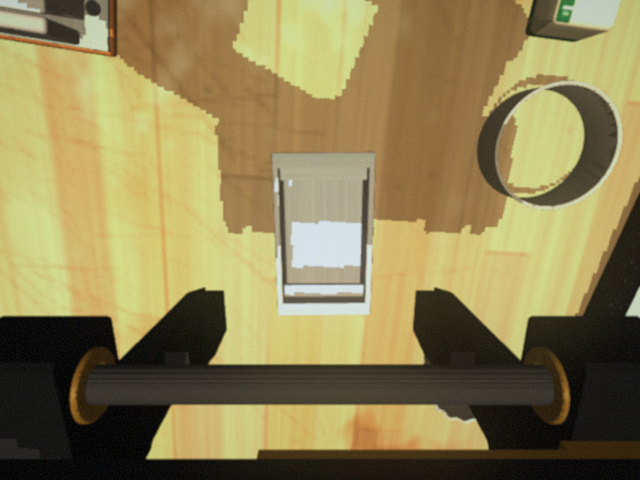

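```bash
python3 -m pendant '[[0.8,[1,0.04,-0.88],[-0.004,0,0]],[0.8,[4,0,0],[0,0,0]],[0.8,[4.1,0,0],[0,0,0]],[0.8,[0.6,0,0],[0,0,0]],[0.8,[0,0,0],[0,0,0]]]' 30
python3 -m pendant '[[0,[0,0,0],[0,0,0]],[0,[0,0,0],[0,0,0]],[0,[0,0,0],[0,0,0]],[0,[0,0,0],[0,0,0]],[0,[0,0,0],[0,0,0]]]' 30
python3 -m pendant '[[0,[-3,0,0],[0,0,0]],[0,[-5,0,0],[0,0,0]],[0,[-5,0,0],[0,0,0]],[0,[-2,0,0],[0,0,0]],[0,[0,0,0],[0,0,0]],[0,[0,0,0],[0,0,0]]]' 30
python3 - <<'E'
from h import *
s=snap('wrist','w10'); go(492.9,65.4,130,-.083)
g=cv2.cvtColor(s['image'],cv2.COLOR_RGB2GRAY); cv2.imwrite('pics/w10c.png',cv2.resize(s['image'][180:330,200:440,::-1],None,fx=3,fy=3))
held(s,(231.5,206.5),(410,206.5),27)
E
```

```text
clock: 33.5
tool_pos: [658.3, -92.1, 7.2]
eef_rot: [[0.001, 0.997, 0.071], [-0.0, 0.071, -0.997], [-1.0, 0.001, 0.0]]
contact_force: [-0.1, -0.7, -0.2]
grip_width: 79.6
clock: 34.12
tool_pos: [659.2, -92.5, 8.1]
eef_rot: [[0.003, 0.997, 0.071], [-0.001, 0.071, -0.997], [-1.0, 0.003, 0.001]]
contact_force: [-0.7, 1.0, 6.8]
grip_width: 57.4
clock: 34.88
tool_pos: [656.5, -91.8, 153.5]
eef_rot: [[-0.004, 0.997, 0.071], [0.001, 0.071, -0.997], [-1.0, -0.004, -0.002]]
contact_force: [-0.5, 0.3, -1.6]
grip_width: 57.8
from [656.4 -91.8 153.3] yaw 0.071 | rx 0.154 then dx 2.33 dy -17.59 dz -14.31 cm F [ 0.6 -0.  -1.9] w 57.3 t 34.92
width 56.3 tin yaw 0.072 tool yaw 0.071 centre [655.5 -91.8] off along tin x,y -0.9 0.1
```

View pics/w10c.png

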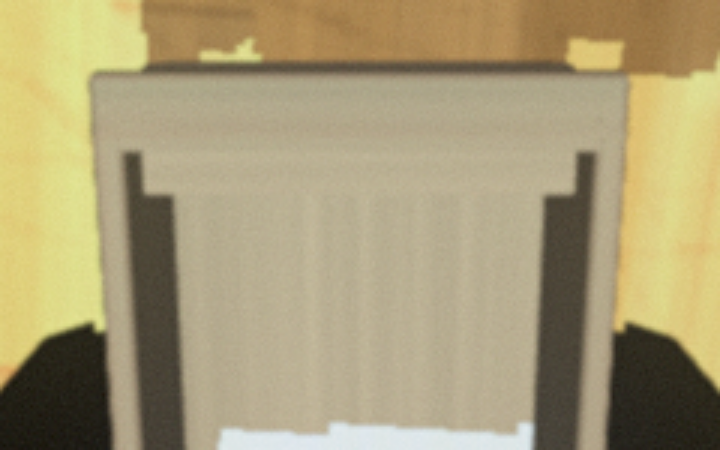

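```bash
python3 -m pendant '[[0,[0,-3,-2],[0.154,0,0]],[0,[0,-4,-3],[0,0,0]],[0,[0,-4,-3],[0,0,0]],[0,[0,-4,-3],[0,0,0]],[0,[0,-2.5,-3],[0,0,0]],[0,[0,0,0],[0,0,0]],[0,[0,0,0],[0,0,0]]]' 30
python3 - <<'E'
from h import *
go(493.2,64.9,93,-.083)
E
```

```text
clock: 35.8
tool_pos: [492.1, 56.9, 155.6]
eef_rot: [[-0.001, 0.997, -0.083], [-0.0, -0.083, -0.997], [-1.0, -0.001, 0.0]]
contact_force: [1.1, 0.0, -1.7]
grip_width: 57.7
from [492.1  56.9 155.6] yaw -0.083 | rx 0.0 then dx 6.26 dy 0.04 dz -0.80 cm F [ 1.1  0.  -1.7] w 57.7 t 35.8
```

```bash
python3 -m pendant '[[0,[0,0.04,-0.8],[0,0,0]],[0,[4,0,0],[0,0,0]],[0,[2,0,0],[0,0,0]],[0,[0,0,0],[0,0,0]],[0,[0,0,0],[0,0,0]]]' 30
python3 - <<'E'
from h import *
go(493.2,64.9,84,-.083)
E
```

```text
clock: 36.42
tool_pos: [494.1, 64.9, 97.1]
eef_rot: [[0.001, 0.997, -0.084], [-0.0, -0.084, -0.997], [-1.0, 0.001, 0.0]]
contact_force: [-0.1, 0.0, -1.7]
grip_width: 58.0
from [494.1  64.9  97.1] yaw -0.084 | rx -0.001 then dx 1.31 dy -0.09 dz 0.00 cm F [-0.1  0.  -1.7] w 58.0 t 36.42
```

```bash
python3 -m pendant '[[0,[0.6,-0.05,0],[0,0,0]],[0,[0.5,0,0],[0,0,0]],[0,[0,0,0],[0,0,0]],[0,[0,0,0],[0,0,0]]]' 30
python3 -m pendant '[[0,[0.1,0,0],[0,0,0]],[0,[0,0,0],[0,0,0]]]';python3 -m pendant '[[0,[0.1,0,0],[0,0,0]],[0,[0,0,0],[0,0,0]]]'
```

```text
clock: 36.92
tool_pos: [492.7, 65.2, 85.5]
eef_rot: [[0.0, 0.997, -0.083], [-0.0, -0.083, -0.997], [-1.0, 0.0, 0.0]]
contact_force: [0.1, -0.3, -1.1]
grip_width: 57.5
clock: 37.17
tool_pos: [492.7, 65.2, 84.4]
eef_rot: [[-0.0, 0.997, -0.083], [0.0, -0.083, -0.997], [-1.0, -0.0, -0.0]]
contact_force: [0.1, -0.4, -0.9]
grip_width: 57.5
clock: 37.42
tool_pos: [492.9, 65.2, 84.1]
eef_rot: [[0.0, 0.997, -0.083], [-0.0, -0.083, -0.997], [-1.0, 0.0, 0.0]]
contact_force: [-2.9, -0.3, 4.6]
grip_width: 57.7
```

```bash
python3 -m pendant '[[0.7,[0,0,0],[0,0,0]],[0.7,[0,0,0],[0,0,0]],[0.7,[0,0,0],[0,0,0]],[0.7,[-3,0,0],[0,0,0]],[0.7,[-5,0,0],[0,0,0]],[0.7,[-5,0,0],[0,0,0]],[0.7,[-3,0,0],[0,0,0]],[0.7,[0,0,0],[0,0,0]]]'
python3 - <<'E'
from h import *
snap('wrist','w11'); snap('scene','s8')
im=load('s8')['image'][:,:,::-1]
cv2.imwrite('pics/s8c.png',cv2.resize(im[180:380,150:410],None,fx=3,fy=3))
E
python3 -m pendant '[[0,[0,0,0],[-0.063,0,0]]]' 20
python3 - <<'E'
from h import *
go(458.3,-252.5,114,-.02)
E
```

```text
clock: 38.42
tool_pos: [494.3, 65.1, 246.0]
eef_rot: [[0.006, 0.997, -0.083], [-0.001, -0.083, -0.997], [-1.0, 0.006, 0.0]]
contact_force: [0.2, -0.3, -0.5]
grip_width: 75.2
clock: 38.65
tool_pos: [491.5, 65.3, 241.2]
eef_rot: [[-0.003, 1.0, -0.019], [0.0, -0.019, -1.0], [-1.0, -0.003, -0.0]]
contact_force: [0.2, 0.4, -0.3]
grip_width: 67.0
from [491.5  65.3 241.2] yaw -0.019 | rx 0.001 then dx 12.72 dy -2.69 dz 31.84 cm F [ 0.2  0.4 -0.3] w 67.0 t 38.65
```

View pics/w11.png

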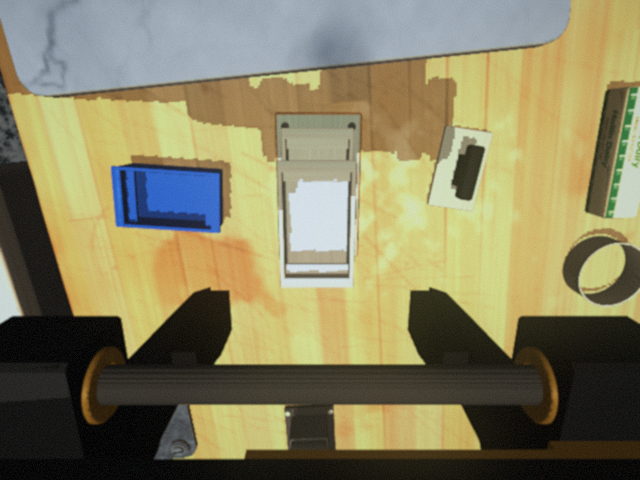

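View pics/s8c.png

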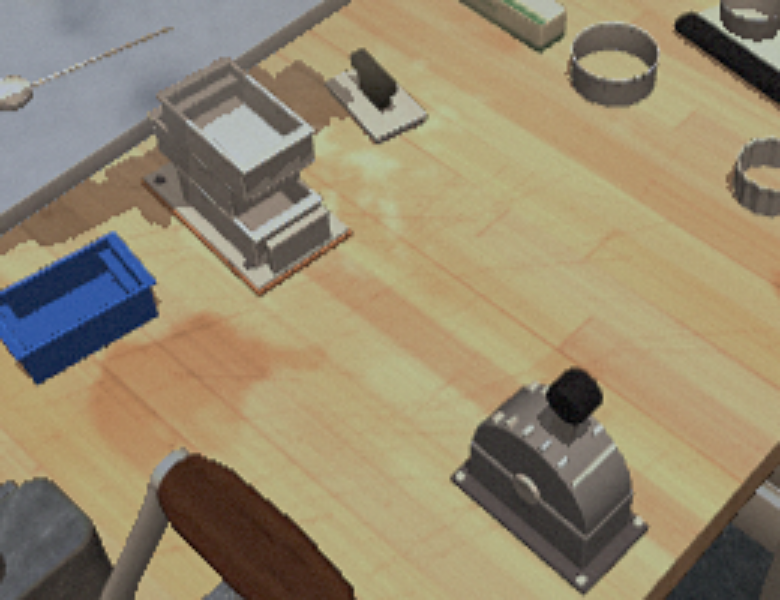

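```bash
python3 -m pendant '[[0,[0,0,4],[0,0,0]],[0,[0,-0.5,6],[0,0,0]],[0,[0,-0.5,6],[0,0,0]],[0,[1,-0.5,6],[0,0,0]],[0,[1,-0.5,6],[0,0,0]],[0,[1,-0.69,3.8],[0,0,0]],[0,[0,0,0],[0,0,0]],[0,[0,0,0],[0,0,0]]]' 20
python3 -m pendant '[[0,[0,0,0],[0,0,0]]]'
python3 - <<'E'
from h import *
go(458.3,-252.5,114,-.02)
E
```

```text
clock: 39.65
tool_pos: [458.8, -251.2, 211.9]
eef_rot: [[-0.002, 1.0, -0.02], [0.002, -0.02, -1.0], [-1.0, -0.002, -0.002]]
contact_force: [-0.2, -0.4, 0.2]
grip_width: 44.2
clock: 39.78
tool_pos: [459.6, -250.9, 213.1]
eef_rot: [[-0.0, 1.0, -0.018], [0.001, -0.018, -1.0], [-1.0, -0.0, -0.001]]
contact_force: [-0.6, 0.0, -0.7]
grip_width: 44.3
from [ 459.6 -250.9  213.1] yaw -0.018 | rx 0.002 then dx 9.91 dy -0.13 dz 0.16 cm F [-0.6  0.  -0.7] w 44.3 t 39.77
```

```bash
python3 -m pendant '[[0,[2,-0.1,0.16],[0,0,0]],[0,[4,0,0],[0,0,0]],[0,[3.9,0,0],[0,0,0]],[0,[0,0,0],[0,0,0]],[0,[0,0,0],[0,0,0]],[-0.9,[0,0,0],[0,0,0]],[-0.9,[0,0,0],[0,0,0]],[-0.9,[0,0,0],[0,0,0]]]' 20
python3 -m pendant '[[-0.9,[0,0,0],[0,0,0]],[-0.9,[0,0,0],[0,0,0]],[-0.9,[-0.07,0,-0.59],[0,0,0]],[-0.9,[-0.02,0,-0.59],[0,0,0]],[-0.9,[0.02,0,-0.59],[0,0,0]],[-0.9,[0.07,0,-0.59],[0,0,0]],[-0.9,[0,0,0],[0,0,0]],[-0.9,[0,0,0],[0,0,0]]]' 20
python3 -m pendant '[[0,[0,0,0],[0,0,0]],[0,[0,0,0],[0,0,0]],[0,[0,0,0],[0,0,0]],[0,[-3,0,0],[0,0,0]],[0.2,[-5,0,0],[0,0,0]],[0.2,[-5,0,-5],[0,0,0]],[0.2,[0,5,-6],[0,0,0]],[0.2,[0,0,0],[0,0,0]]]' 20
python3 - <<'E'
from h import *
s=snap('scene','s9'); im=load('s9')['image'][:,:,::-1]
cv2.imwrite('pics/s9c.png',cv2.resize(im[180:380,150:410],None,fx=3,fy=3))
snap('top','t9'); go(625,76,200,-.2)
for a in (-8,8,24): print(a,proj(s,(458,-241+85*np.sin(np.radians(a)),46+85*np.cos(np.radians(a)))))
E
```

```text
clock: 40.78
tool_pos: [459.2, -254.3, 115.4]
eef_rot: [[0.002, 1.0, -0.02], [-0.001, -0.02, -1.0], [-1.0, 0.002, 0.001]]
contact_force: [0.9, -0.5, 3.2]
grip_width: 19.6
clock: 41.78
tool_pos: [459.9, -230.4, 115.4]
eef_rot: [[0.002, 1.0, -0.02], [-0.001, -0.02, -1.0], [-1.0, 0.002, 0.001]]
contact_force: [1.6, 1.3, 6.6]
grip_width: 19.9
clock: 42.78
tool_pos: [502.3, -135.8, 239.4]
eef_rot: [[0.002, 1.0, -0.015], [-0.0, -0.015, -1.0], [-1.0, 0.002, -0.0]]
contact_force: [-1.1, -0.4, -0.3]
grip_width: 52.6
from [ 500.4 -138.2  238.1] yaw -0.018 | rx 0.182 then dx 3.81 dy 7.95 dz -23.47 cm F [ 0.5 -0.   0.1] w 52.6 t 42.88
-8 [341.20087713 311.89356593]
8 [329.87224242 303.6280556 ]
24 [319.22265422 298.23132719]
```

View pics/s9c.png

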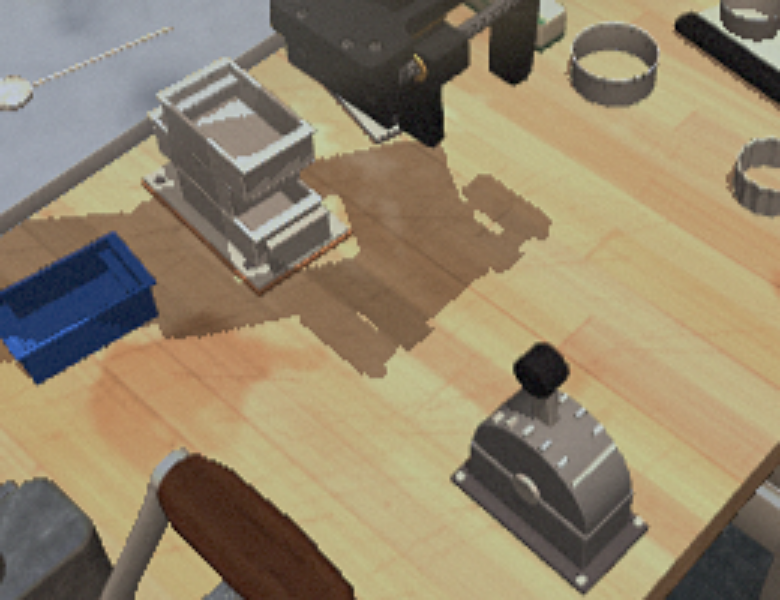

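View pics/t9.png

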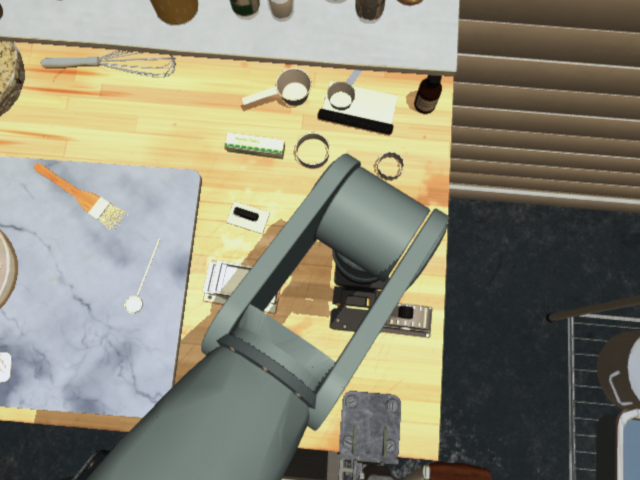

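```bash
python3 - <<'E'
from h import *
im=load('t9')['image'][:,:,::-1]; a=cv2.resize(im[195:240,215:285],None,fx=8,fy=8,interpolation=cv2.INTER_CUBIC); cv2.imwrite('pics/t9c.png',a)
im=load('w11')['image'][:,:,::-1]; cv2.imwrite('pics/w11c.png',cv2.resize(im[110:225,415:505],None,fx=5,fy=5,interpolation=cv2.INTER_CUBIC))
E
```

```text
(no output)
```

View pics/t9c.png

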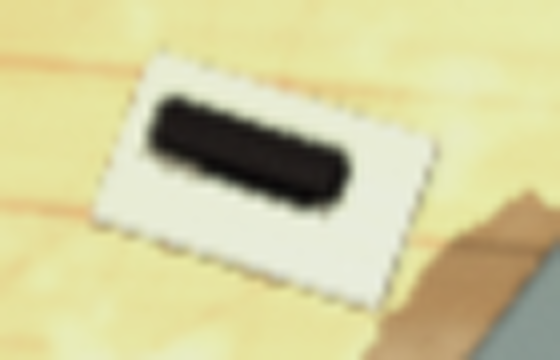

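View pics/w11c.png

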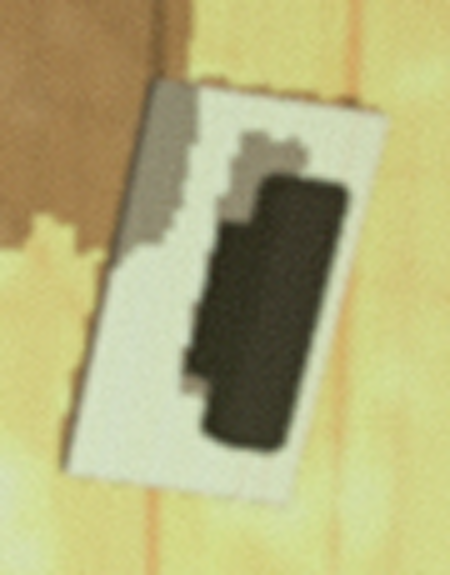

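```bash
python3 - <<'E'
from h import *
t=load('t9'); w=load('w11')
print(quad(t,[(160,52),(438,148),(378,310),(95,220)],10,(215,195),8)); print(ray(t,215+250/8,195+153/8,42))
print(quad(w,[(387,113),(290,505),(65,470),(155,80)],10,(415,110),5)); print(ray(w,415+277/5,110+315/5,42))
E
```

```text
(array([633.466792  ,  82.11003915]), array([75.88168593, 44.49472341, 75.83031034, 46.59599947]), np.float64(-0.2394118095235446))
[632.27754402  81.50753712  42.        ]
(array([633.79310014,  86.12681625]), array([77.35585127, 46.94724572, 76.34868006, 45.5310736 ]), np.float64(-0.2183644997021407))
[632.21927244  86.67351082  42.        ]
```

```bash
python3 -m pendant '[[-0.2,[0,0,0],[0.106,0,0]],[-0.2,[0,0,0],[0.106,0,0]]]' 30
python3 - <<'E'
from h import *
go(637,84,160,-.23)
E
```

```text
clock: 43.12
tool_pos: [499.6, -139.9, 237.7]
eef_rot: [[-0.002, 0.972, -0.235], [0.0, -0.235, -0.972], [-1.0, -0.002, -0.0]]
contact_force: [-0.1, -0.2, -0.2]
grip_width: 36.3
from [ 499.6 -139.9  237.7] yaw -0.237 | rx -0.007 then dx 7.77 dy 8.27 dz -24.94 cm F [-0.1 -0.2 -0.2] w 36.3 t 43.12
```

```bash
python3 -m pendant '[[-0.25,[0,3,-4],[0,0,0]],[-0.25,[0,3,-5],[0,0,0]],[-0.25,[1,2.27,-5],[0,0,0]],[-0.25,[2,0,-5],[0,0,0]],[-0.25,[2,0,-4],[0,0,0]],[-0.25,[2.7,0,-1.9],[0,0,0]],[-0.25,[0,0,0],[0,0,0]],[-0.25,[0,0,0],[0,0,0]]]' 30
python3 - <<'E'
from h import *
go(637,84,60,-.235)
snap('wrist','w12'); snap('scene','s12')
E
```

```text
clock: 44.12
tool_pos: [638.6, 82.7, 162.0]
eef_rot: [[-0.0, 0.973, -0.231], [-0.001, -0.231, -0.973], [-1.0, 0.0, 0.001]]
contact_force: [0.5, 0.1, 0.3]
grip_width: 32.8
from [638.6  82.7 162. ] yaw -0.234 | rx 0.001 then dx 10.20 dy -0.18 dz -0.09 cm F [0.5 0.1 0.3] w 32.8 t 44.12
```

View pics/w12.png

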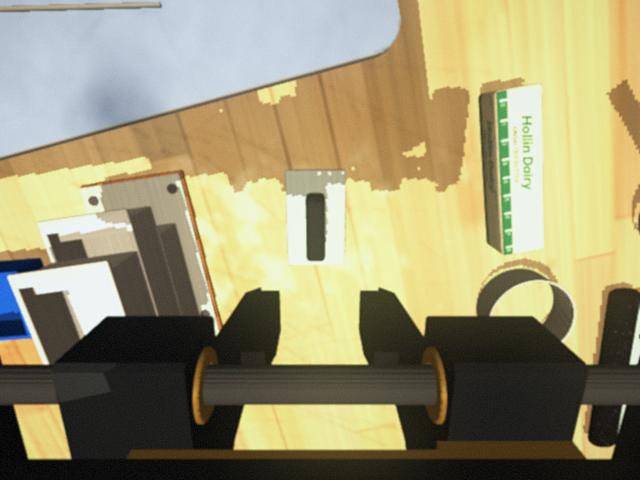

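View pics/s12.png

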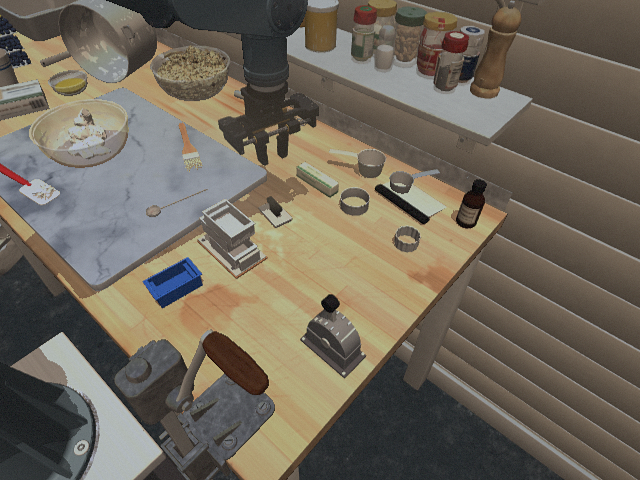

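```bash
python3 - <<'E'
from h import *
w=load('w12'); print(ray(w,315.5,227,42),ray(w,315.5,217,10))
P=quad(w,[(345,169),(343,264),(288,264),(286,169)],10); print(P)
# top tin rim right edge in w12
im=w['image'][:,:,::-1]; cv2.imwrite('pics/w12c.png',cv2.resize(im[160:360,0:240],None,fx=3,fy=3))
E
```

```text
[634.97181259  87.93285025  42.        ] [634.54725782  87.81744306  10.        ]
(array([634.30548997,  86.83165406]), array([77.5561505 , 45.41726477, 77.58590327, 45.27209658]), np.float64(-0.23629543141393095))
```

View pics/w12c.png

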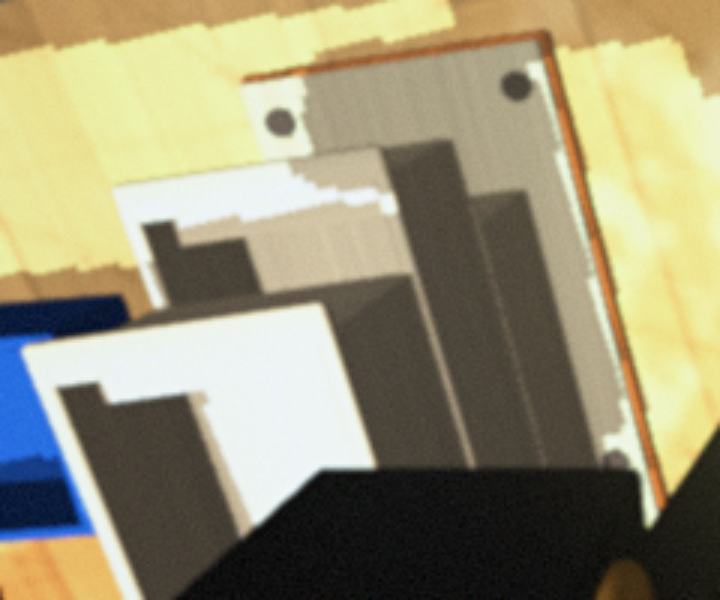

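```bash
python3 - <<'E'
from h import *
w=load('w12'); print(ray(w,325/3,160+303/3,110), ray(w,375/3,160+468/3,110), ray(w,382/3,160+148/3,76),ray(w,20/3,160+345/3,110))
E
python3 -m pendant '[[-0.25,[2,0,0],[0,0,0]],[-0.25,[2,0,0],[0,0,0]],[-0.25,[2,0,0],[0,0,0]],[-0.25,[0,0,0],[0,0,0]],[-0.25,[0,0,0],[0,0,0]]]' 30
python3 - <<'E'
from h import *
go(638,85,17,-.235)
snap('scene','s13');im=load('s13')['image'][:,:,::-1]; cv2.imwrite('pics/s13c.png',cv2.resize(im[80:280,170:370],None,fx=3,fy=3))
E
```

```text
[525.02504703 112.63167927 110.        ] [521.41056307  79.10594711 110.        ] [527.23257566 134.24931536  76.        ] [466.91311912 117.92412484 110.        ]
clock: 44.85
tool_pos: [638.6, 84.6, 101.5]
eef_rot: [[-0.0, 0.973, -0.23], [0.0, -0.23, -0.973], [-1.0, -0.0, 0.0]]
contact_force: [-0.2, -0.0, -1.3]
grip_width: 33.2
from [638.6  84.6 101.5] yaw -0.232 | rx 0.003 then dx 8.45 dy -0.07 dz -0.03 cm F [-0.2 -0.  -1.3] w 33.2 t 44.85
```

View pics/s13c.png

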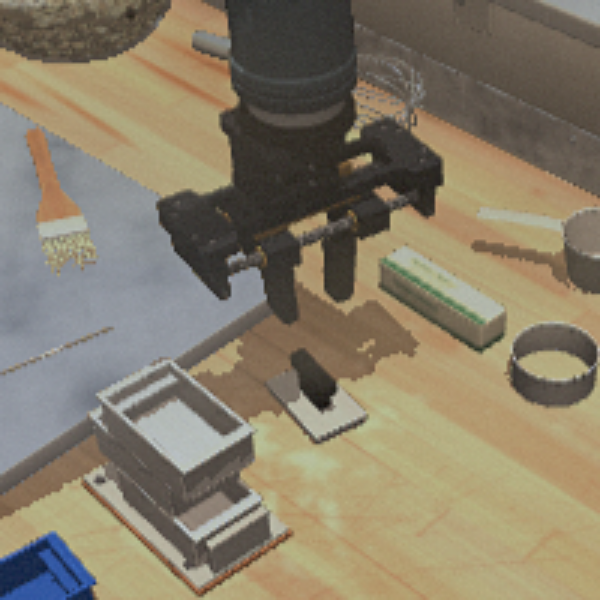

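```bash
python3 -m pendant '[[-0.25,[1.5,-0.05,-0.05],[0,0,0]],[-0.25,[1.5,0,0],[0,0,0]],[-0.25,[1.5,0,0],[0,0,0]],[-0.25,[1.5,0,0],[0,0,0]],[-0.25,[0,0,0],[0,0,0]],[-0.25,[0,0,0],[0,0,0]]]' 30
python3 -m pendant '[[-0.25,[1,0,0],[0,0,0]],[-0.25,[0.8,0,0],[0,0,0]],[-0.25,[0.6,0,0],[0,0,0]],[-0.25,[0,0,0],[0,0,0]],[-0.25,[0,0,0],[0,0,0]]]' 30
python3 - <<'E'
from h import *
go(638,85,16,-.235)
snap('wrist','w14')
E
```

```text
clock: 45.65
tool_pos: [638.3, 85.1, 41.7]
eef_rot: [[0.0, 0.973, -0.23], [-0.0, -0.23, -0.973], [-1.0, 0.0, -0.0]]
contact_force: [-0.2, -0.3, -0.9]
grip_width: 32.9
clock: 46.28
tool_pos: [638.2, 85.1, 17.7]
eef_rot: [[0.0, 0.973, -0.23], [-0.0, -0.23, -0.973], [-1.0, 0.0, -0.0]]
contact_force: [-0.0, 0.2, -0.6]
grip_width: 32.8
from [638.2  85.1  17.7] yaw -0.232 | rx 0.003 then dx 0.17 dy -0.02 dz 0.01 cm F [-0.   0.2 -0.6] w 32.8 t 46.27
```

View pics/w14.png

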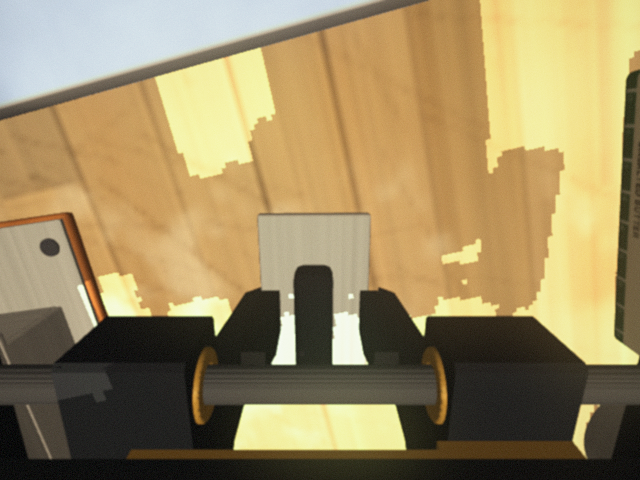

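```bash
python3 -m pendant '[[-0.9,[0,0,0],[0,0,0]],[-0.9,[0,0,0],[0,0,0]],[-0.9,[0,0,0],[0,0,0]],[-0.9,[0,0,0],[0,0,0]],[-0.9,[0,0,0],[0,0,0]]]' 40
python3 -m pendant '[[-0.9,[-1.5,0,0],[0,0,0]],[-0.9,[-2,0,0],[0,0,0]],[-0.9,[-3,0,0],[0,0,0]],[-0.9,[-4,0,0],[0,0,0]],[-0.9,[-5,0,0],[0,0,0]],[-0.9,[-2,0,0],[0,0,0]],[-0.9,[0,0,0],[0,0,0]],[-0.9,[0,0,0],[0,0,0]]]' 40
python3 - <<'E'
from h import *
go(493,65,160,-.083)
snap('wrist','w15')
E
```

```text
clock: 46.95
tool_pos: [638.0, 85.1, 17.7]
eef_rot: [[-0.0, 0.973, -0.23], [0.0, -0.23, -0.973], [-1.0, -0.0, 0.0]]
contact_force: [-1.9, 0.5, 3.2]
grip_width: 13.3
clock: 47.95
tool_pos: [636.8, 85.1, 190.4]
eef_rot: [[-0.003, 0.973, -0.23], [0.0, -0.23, -0.973], [-1.0, -0.003, 0.001]]
contact_force: [-0.1, 1.1, -1.3]
grip_width: 13.1
from [636.8  85.1 190.4] yaw -0.232 | rx -0.149 then dx 3.04 dy -14.16 dz 3.20 cm F [-0.1  1.1 -1.3] w 13.1 t 47.95
```

View pics/w15.png

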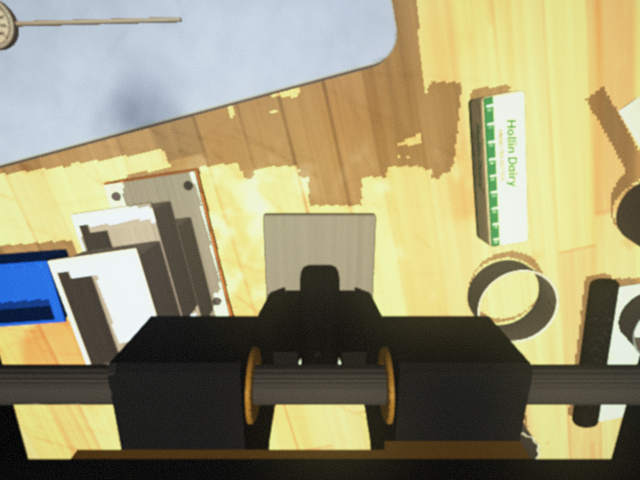

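```bash
cat > m.py <<'E'
from h import *
def off(s,p,R,pl,pr,zr,half):
    p=np.array(p); a=ray(s,*pl,p[2]+zr); b=ray(s,*pr,p[2]+zr); d=(b-a)[:2]; w=np.linalg.norm(d); yaw=np.arctan2(d[1],d[0]); m=(a+b)[:2]/2
    c=m-half*np.array([-np.sin(yaw),np.cos(yaw)]); e=c-p[:2]
    print('w',w.round(1),'yaw',yaw.round(3),'off',(e@[np.cos(yaw),np.sin(yaw)]).round(2),(e@[-np.sin(yaw),np.cos(yaw)]).round(2))
off(load('w10'),(656.4,-91.8,153.3),0,(230.7,204.2),(409.3,204.2),25.9,50)
off(load('w15'),(636.8,85.1,190.4),0,(264.5,213.3),(376,213.3),-7.7,39)
off(load('w4'),(419.7,-75.1,128.9),0,(232,203),(411,203),26.4,50)
im=load('w15')['image'][:,:,::-1]; cv2.imwrite('pics/w15c.png',cv2.resize(im[200:300,240:400],None,fx=5,fy=5,interpolation=cv2.INTER_CUBIC))
E
python3 m.py
```

```text
w 56.8 yaw 0.072 off -1.18 0.59
w 45.6 yaw -0.231 off -1.31 0.7
w 56.9 yaw -0.116 off 0.04 0.46
```

View pics/w15c.png

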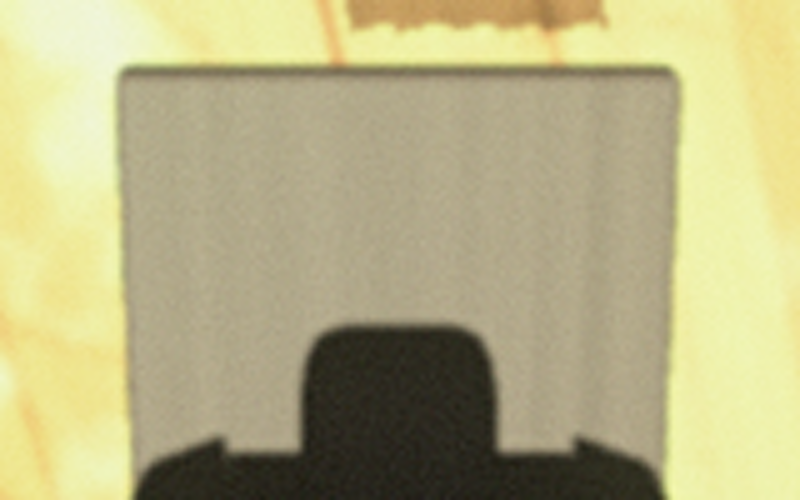

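```bash
python3 -m pendant '[[-0.9,[0,-2,0.4],[-0.149,0,0]],[-0.9,[0,-3,0.4],[0,0,0]],[-0.9,[0,-3,0.4],[0,0,0]],[-0.9,[0,-3,0.4],[0,0,0]],[-0.9,[0,-2.2,0.4],[0,0,0]],[-0.9,[0,-1,0.4],[0,0,0]],[-0.9,[0,0,0],[0,0,0]],[-0.9,[0,0,0],[0,0,0]]]' 40
python3 - <<'E'
from h import *
go(492.9,65.2,145,-.083)
E
```

```text
clock: 49.0
tool_pos: [495.1, 75.9, 192.5]
eef_rot: [[0.0, 0.997, -0.083], [0.0, -0.083, -0.997], [-1.0, 0.0, -0.0]]
contact_force: [-0.1, -0.4, -1.6]
grip_width: 13.3
from [495.1  75.9 192.5] yaw -0.083 | rx -0.0 then dx 4.75 dy -0.13 dz 1.08 cm F [-0.1 -0.4 -1.6] w 13.3 t 49.0
```

```bash
python3 -m pendant '[[-0.9,[0,-0.13,1.08],[0,0,0]],[-0.9,[2,0,0],[0,0,0]],[-0.9,[1.5,0,0],[0,0,0]],[-0.9,[0,0,0],[0,0,0]],[-0.9,[0,0,0],[0,0,0]],[-0.9,[0,0,0],[0,0,0]]]' 40
python3 - <<'E'
from h import *
go(492.9,65.2,128,-.083)
snap('wrist','w16'); snap('scene','s16');im=load('s16')['image'][:,:,::-1]; cv2.imwrite('pics/s16c.png',cv2.resize(im[150:280,170:300],None,fx=4.5,fy=4.5,interpolation=cv2.INTER_CUBIC))
E
```

```text
clock: 49.75
tool_pos: [492.8, 65.3, 158.3]
eef_rot: [[0.001, 0.997, -0.083], [-0.0, -0.083, -0.997], [-1.0, 0.001, 0.0]]
contact_force: [0.6, 0.0, -1.8]
grip_width: 13.2
from [492.8  65.3 158.3] yaw -0.083 | rx 0.0 then dx 3.03 dy 0.01 dz 0.01 cm F [ 0.6  0.  -1.8] w 13.2 t 49.75
```

View pics/w16.png

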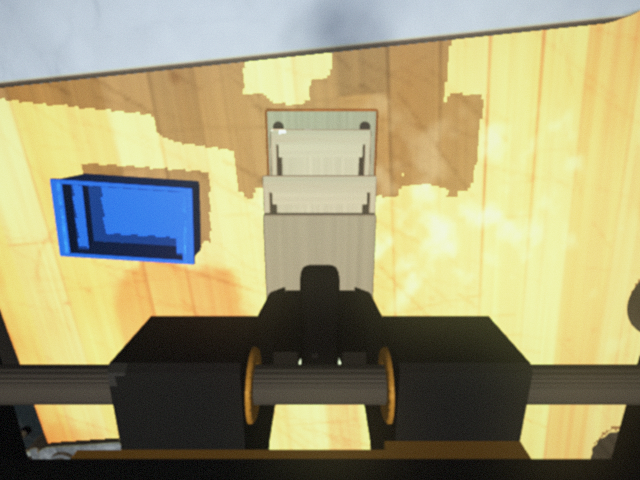

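View pics/s16c.png

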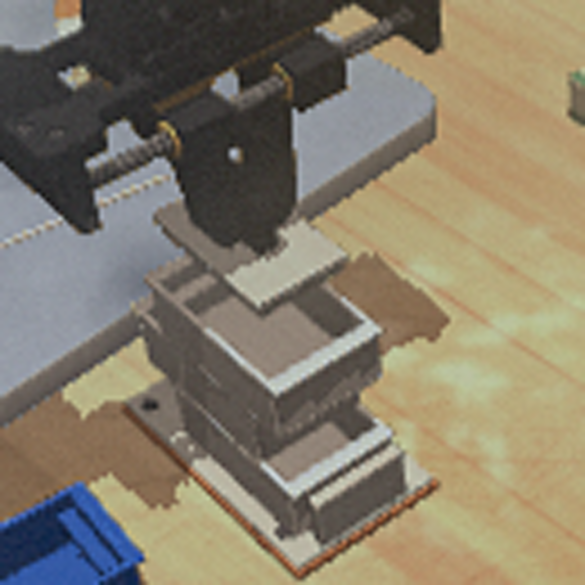

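```bash
python3 - <<'E'
from h import *
s=load('w16'); im=s['image'][:,:,::-1]; cv2.imwrite('pics/w16c.png',cv2.resize(im[160:300,240:400],None,fx=5,fy=4.2*5/4.2,interpolation=cv2.INTER_CUBIC)[:600])
for n,z,h,a,b in (('tin',110,50,(263,177),(376.5,177)),('plate',150.6,39,(264,214),(376,214))):
    A=ray(s,*a,z);B=ray(s,*b,z);d=(B-A)[:2];yw=-.083;m=(A+B)[:2]/2
    print(n,np.linalg.norm(d),np.arctan2(d[1],d[0]),m-h*np.array([-np.sin(yw),np.cos(yw)]))
E
```

```text
tin 57.08809036947069 -0.0825308839437079 [491.19763449  64.90637423]
plate 45.81098639544431 -0.08240557800513418 [491.41384143  66.06436944]
```

View pics/w16c.png

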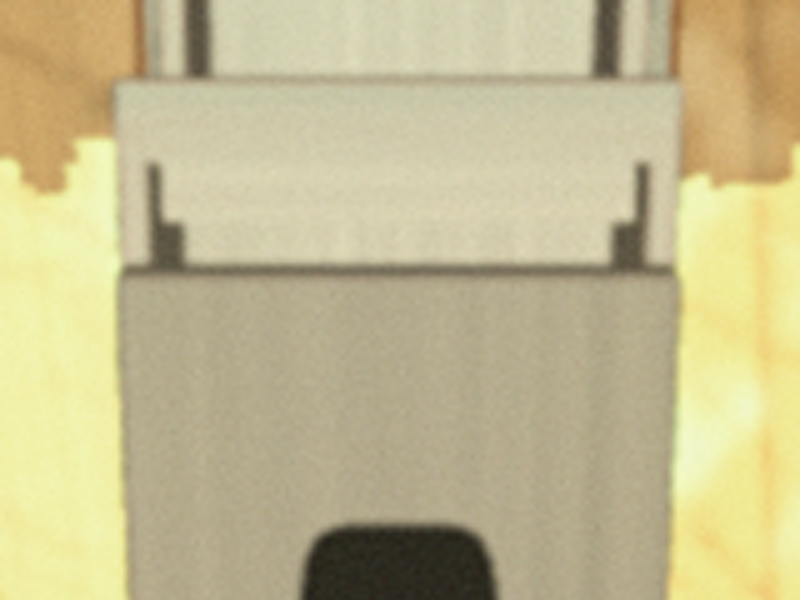

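```bash
python3 -m pendant '[[-0.9,[1.0,0,0.05],[0,0,0]],[-0.9,[1.0,0,0],[0,0,0]],[-0.9,[0.5,0,0],[0,0,0]],[-0.9,[0,0,0],[0,0,0]],[-0.9,[0,0,0],[0,0,0]]]' 40
python3 - <<'E'
from h import *
go(492.9,64.7,128,-.083)
s=snap('wrist','w17'); snap('scene','s17');im=load('s17')['image'][:,:,::-1]; cv2.imwrite('pics/s17c.png',cv2.resize(im[150:280,170:300],None,fx=4.5,fy=4.5,interpolation=cv2.INTER_CUBIC))
im=s['image'][:,:,::-1]; cv2.imwrite('pics/w17c.png',cv2.resize(im[160:300,240:400],None,fx=5,fy=5,interpolation=cv2.INTER_CUBIC)[:600])
E
```

```text
clock: 50.48
tool_pos: [492.4, 64.8, 132.7]
eef_rot: [[0.0, 0.997, -0.083], [0.0, -0.083, -0.997], [-1.0, 0.0, -0.0]]
contact_force: [0.1, -0.7, -1.6]
grip_width: 13.4
from [492.4  64.8 132.7] yaw -0.083 | rx 0.0 then dx 0.47 dy 0.05 dz 0.01 cm F [ 0.1 -0.7 -1.6] w 13.4 t 50.48
```

View pics/w17c.png

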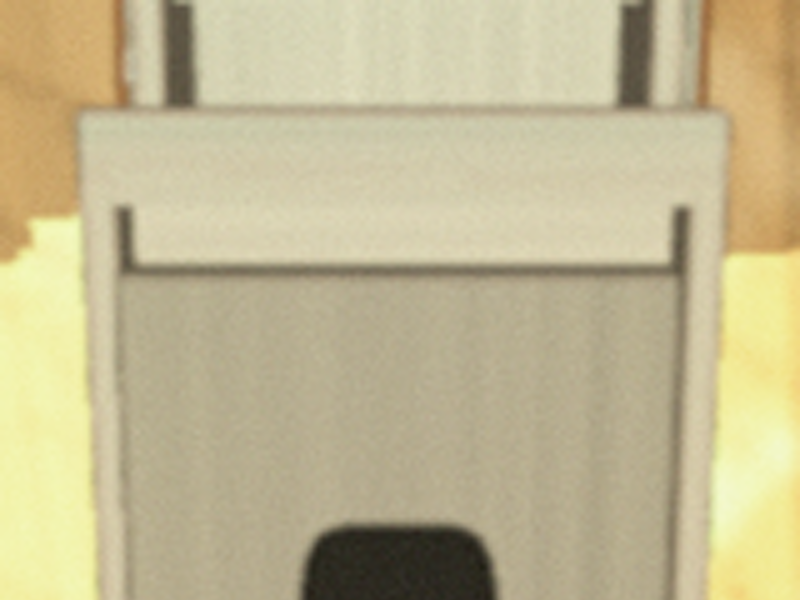

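View pics/s17c.png

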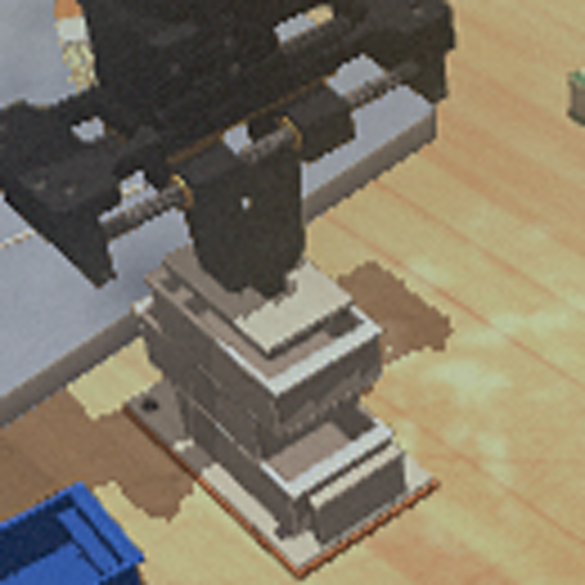

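```bash
python3 - <<'E'
from h import *
s=load('w17')
for n,z,h,a,b in (('tin',110,50,(255.6,182),(385.6,182)),('mouth',110,41.5,(263.4,201),(378.2,201)),('plate',125,39,(263.8,213.8),(376.8,213.8))):
    A=ray(s,*a,z);B=ray(s,*b,z);d=(B-A)[:2];yw=-.083;m=(A+B)[:2]/2
    print(n,np.linalg.norm(d),np.arctan2(d[1],d[0]),m-h*np.array([-np.sin(yw),np.cos(yw)]))
E
```

```text
tin 56.97335421883646 -0.08250501085943561 [491.2197374   65.50593529]
mouth 51.03890527468635 -0.08238737060682541 [491.32541024  65.56380355]
plate 46.21432190689029 -0.08230618220430509 [491.11222872  65.65478776]
```

```bash
python3 -m pendant '[[-0.9,[0.3,0,0],[0,0,0]],[-0.9,[0.2,0,0],[0,0,0]],[-0.9,[0.2,0,0],[0,0,0]],[-0.9,[0.2,0,0],[0,0,0]],[-0.9,[0,0,0],[0,0,0]],[-0.9,[0,0,0],[0,0,0]]]' 40
python3 -m pendant '[[-0.9,[0.2,0,0],[0,0,0]],[-0.9,[0.2,0,0],[0,0,0]],[-0.9,[0,0,0],[0,0,0]],[-0.9,[0,0,0],[0,0,0]]]' 40
```

```text
clock: 51.32
tool_pos: [492.3, 64.8, 123.6]
eef_rot: [[0.0, 0.997, -0.083], [-0.0, -0.083, -0.997], [-1.0, 0.0, 0.0]]
contact_force: [-1.1, 0.5, -1.5]
grip_width: 13.5
clock: 51.82
tool_pos: [492.2, 64.8, 119.6]
eef_rot: [[-0.0, 0.997, -0.083], [0.0, -0.083, -0.997], [-1.0, -0.0, -0.0]]
contact_force: [-0.1, 0.4, -2.1]
grip_width: 13.0
```

```bash
python3 -m pendant '[[-0.9,[0.1,0,0],[0,0,0]],[-0.9,[0,0,0],[0,0,0]]]' 40
python3 -m pendant '[[-0.9,[0.1,0,0],[0,0,0]],[-0.9,[0,0,0],[0,0,0]]]' 40
python3 -m pendant '[[-0.9,[0.1,0,0],[0,0,0]],[-0.9,[0,0,0],[0,0,0]]]' 40
```

```text
clock: 52.08
tool_pos: [492.2, 64.8, 118.6]
eef_rot: [[-0.0, 0.997, -0.083], [0.0, -0.083, -0.997], [-1.0, -0.0, -0.0]]
contact_force: [0.3, 0.0, -2.2]
grip_width: 13.6
clock: 52.32
tool_pos: [492.3, 64.9, 117.7]
eef_rot: [[0.0, 0.997, -0.083], [0.0, -0.083, -0.997], [-1.0, 0.0, -0.0]]
contact_force: [0.0, -0.7, -0.1]
grip_width: 13.2
clock: 52.58
tool_pos: [492.7, 64.8, 117.7]
eef_rot: [[0.001, 0.997, -0.083], [-0.0, -0.083, -0.997], [-1.0, 0.001, 0.0]]
contact_force: [-3.8, 0.2, 6.4]
grip_width: 13.4
```

```bash
python3 -m pendant '[[-0.9,[0.1,0,0],[0,0,0]],[-0.9,[0,0,0],[0,0,0]],[-0.9,[0,0,0],[0,0,0]]]' 40
python3 -m pendant '[[-0.9,[-0.15,0,0],[0,0,0]],[-0.5,[0,0,0],[0,0,0]],[-0.2,[0,0,0],[0,0,0]],[-0.2,[0,0,0],[0,0,0]],[-0.2,[-1,0,0],[0,0,0]],[-0.2,[-3,0,0],[0,0,0]],[-0.2,[-5,0,0],[0,0,0]],[-0.2,[-4,0,0],[0,0,0]]]' 40
python3 -m pendant '[[-0.2,[-3,0,2],[0,0,0]],[-0.2,[0,-4,5],[0,0,0]],[-0.2,[0,-4,6],[0,0,0]],[-0.2,[0,0,6],[0,0,0]],[-0.2,[0,0,4],[0,0,0]],[-0.2,[0,0,0],[0,0,0]],[-0.2,[0,0,0],[0,0,0]]]' 40
python3 - <<'E'
from h import *
for n in ('scene','top','wrist'): snap(n,n+'F')
im=load('sceneF')['image'][:,:,::-1]; cv2.imwrite('pics/F1.png',cv2.resize(im[170:380,150:420],None,fx=2.8,fy=2.8,interpolation=cv2.INTER_CUBIC))
cv2.imwrite('pics/F2.png',cv2.resize(im[190:280,190:280],None,fx=6.5,fy=6.5,interpolation=cv2.INTER_CUBIC))
E
```

```text
clock: 52.95
tool_pos: [493.2, 64.7, 117.7]
eef_rot: [[0.002, 0.997, -0.083], [-0.0, -0.083, -0.997], [-1.0, 0.002, 0.0]]
contact_force: [-5.7, 0.3, 15.3]
grip_width: 13.3
clock: 53.95
tool_pos: [492.5, 64.8, 249.7]
eef_rot: [[0.002, 0.997, -0.083], [-0.0, -0.083, -0.997], [-1.0, 0.002, 0.0]]
contact_force: [-0.1, -0.3, -0.4]
grip_width: 35.5
clock: 54.82
tool_pos: [400.4, -148.7, 277.4]
eef_rot: [[0.0, 0.997, -0.083], [0.0, -0.083, -0.997], [-1.0, 0.0, -0.0]]
contact_force: [0.2, 0.1, -0.1]
grip_width: 35.3
```

View pics/F1.png

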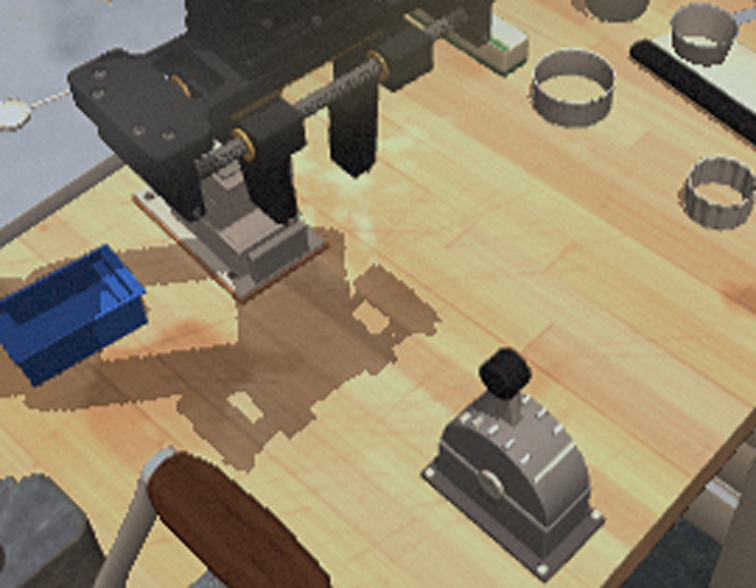

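View pics/F2.png

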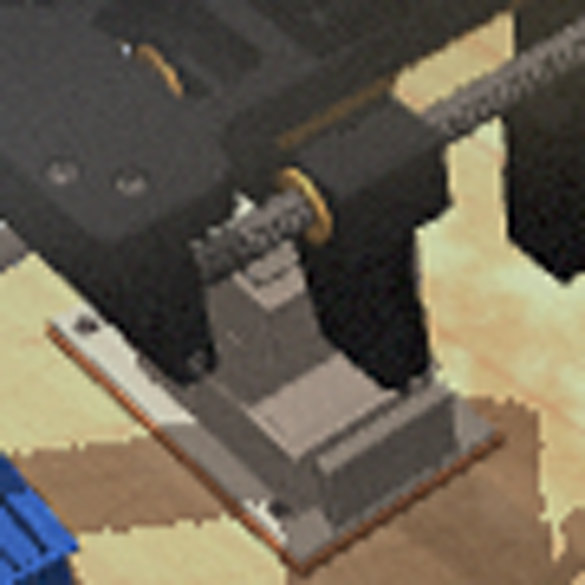

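View pics/topF.png

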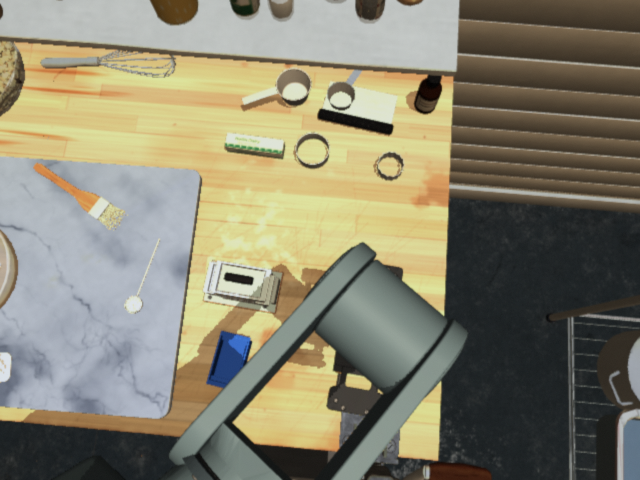

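View pics/wristF.png

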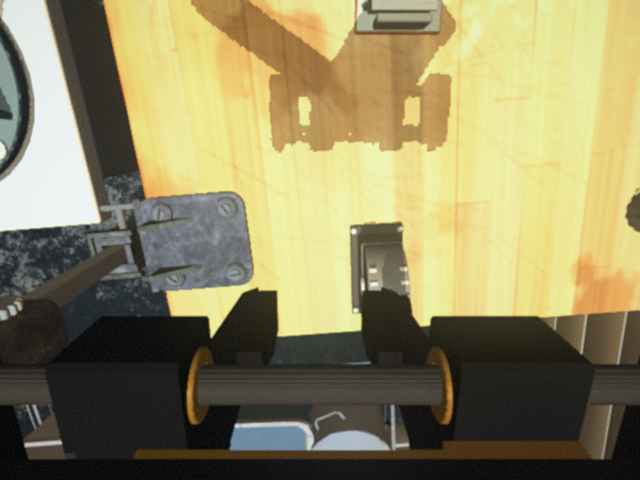

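```bash
python3 -m pendant '[[-0.2,[0,5,0],[0,0,0]],[-0.2,[0,5,0],[0,0,0]],[-0.2,[0,5,0],[0,0,0]],[-0.2,[0,5,0],[0,0,0]],[-0.2,[0,0,0],[0,0,0]],[-0.2,[0,0,0],[0,0,0]]]'
python3 - <<'E'
from h import *
for n in ('scene','top'): snap(n,n+'G')
im=load('sceneG')['image'][:,:,::-1]; 
cv2.imwrite('pics/G2.png',cv2.resize(im[170:380,170:420],None,fx=2.8,fy=2.8,interpolation=cv2.INTER_CUBIC))
cv2.imwrite('pics/G3.png',cv2.resize(im[180:280,190:280],None,fx=6,fy=6,interpolation=cv2.INTER_CUBIC))
im=load('topG')['image'][:,:,::-1]; cv2.imwrite('pics/G4.png',cv2.resize(im[245:325,190:300],None,fx=6,fy=6,interpolation=cv2.INTER_CUBIC))
E
```

```text
clock: 55.72
tool_pos: [599.3, -164.5, 276.6]
eef_rot: [[-0.001, 0.997, -0.081], [0.001, -0.081, -0.997], [-1.0, -0.002, -0.0]]
contact_force: [-0.6, -0.2, 0.2]
grip_width: 35.3
```

View pics/G2.png

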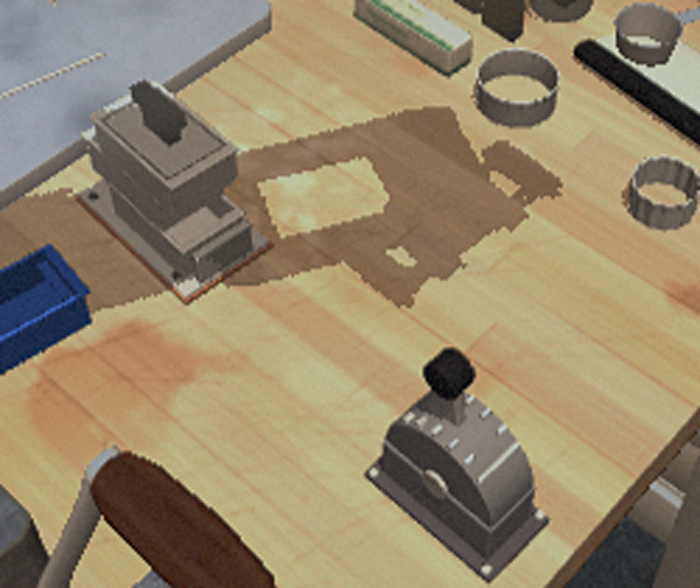

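View pics/G3.png

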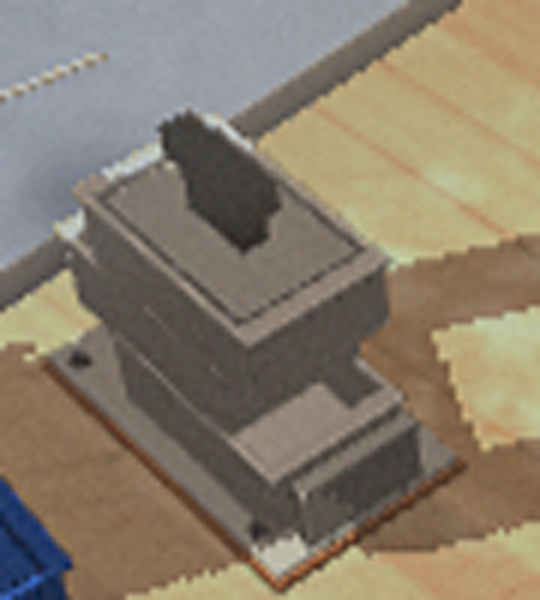

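View pics/G4.png

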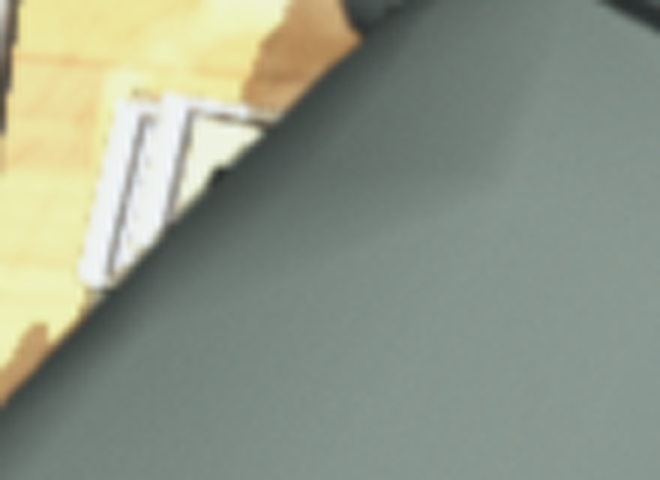

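```bash
python3 - <<'E'
from rig import env
print(env.sign_off())
E
```

```text
the job is handed in; nothing more can be done
None
```

The job is done and handed in after about 56 s of robot time. No verdict is reported, so the results below are from my own last checks.

**What I did**
- I clicked the lever from notch 2 to notch 0.
- There were three tins. I stacked them at the stop, 22 mm further out, and back in line with the first. I clicked the lever on one notch after each tin and checked it in the scene image every time.
- The cover had been knocked about 4 cm aside during the run, so I measured it again. I then pressed it into the top tin with about 15 N.

**Last checks**
- **Tally:** the knob is at pixel (330, 304) in the scene image. Notch 3 should show at (330, 304).
- **Cover:** it looks flush in the scene image. It stopped at tool height 117.7 mm, which is the height worked out for flush.
- **Stack:** it looks square in the scene image.
- **Bystanders:** the butter, both pastry rings and the blue tin look unmoved.

**What disagreed or failed**
- **First tin at the stop:** the wrist and top cameras put the stand about 2–4 mm apart along y, so I tried to find the stop by touch. I slid the tin about 10 mm towards it without contact, because the lip most likely passes over the stop. I then placed it from the averaged measurements. A wrist picture put it about 1 mm nearer the stop than the nominal place and 1.5 mm off-centre in x.
- **Final top view:** the arm hid part of the stack in the last top picture, so the final check of the stack rests on the scene camera.

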